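Turn a fossil block over and close the imaging hood on it

ROBOT

A 6-joint arm with a two-finger parallel gripper is mounted at the origin on the work surface. World frame = base frame: x ahead of the robot, y to its left, z up, the work surface at z = 0. Lengths are in m, angles in rad, forces in N, time in s.
With the tool pointing down it reaches from about 0.375 to 0.925 m from the base axis. Payload 5.7 kg.
Tool frame: the origin (TCP) lies at the very end of the fingers, on their centre line; the grasp point (between the pads) lies 19 mm behind it; z points along the fingers, y is the line along which they close (so a half turn about z gives the same grasp; the last joint's range is limited). The gripper opens to 85 mm and grips with 20 to 120 N. Pads are 22 mm wide; open, the fingers measure 114 mm over their backs; the gripper's body (76 mm by 85 mm) begins 54 mm behind the grasp point. The pads swing forward as they close: fully open they stand 13 mm farther back than shut.
Start: joints at [-1.396, 0.359, 1.51, -0, 1.272, -0.115], TCP at [0.171, -0.575, 0.231] pointing down, gripper open.
Joint ranges: [-2.97, 2.97], [-1.01, 2.36], [0.21, 2.38], [-0.96, 4.11], [0.2, 2.71], [-2.98, 2.98]. Speed limits (rad/s): [2.39, 2.39, 3.14, 3.14, 3.14, 3.14].

INTERFACE

Orientations are given as a unit quaternion [x, y, z, w].
In Python, from workcell import env, viewer, trace gives the robot as it stands.
- The arm moves only by the tool arm_command, never from a script. Its argument "motion" is a list of rows, each a list of 7 numbers: the shift along the tool's x, y, z scaled (see below), then the turn, a rotation vector about the tool's x, y, z scaled (see below), then the closure, from -1 (fully open) to 1 (shut). A call has exactly 8 rows; each row shifts and turns the commanded pose from where the row before left it, along the tool's axes as they then stand; what a row does not reach is not made up. The controller multiplies each number of a shift by 0.25 m and each number of a turn by 90 degrees. A row lasts 1/8 s, in which the tool goes at most 62.5 mm and 10.7 degrees, less where a joint would pass 70% of its speed; a pose out of reach is approached as far as the arm can. A call with a number of a shift or a turn outside -1 to 1 is refused whole. A call with a gripper value outside its range is refused whole. The fingers move at their own pace and stop on an object; the grip force is fixed at half the most. Time passes only in rows, so rows that do not move let the fingers close, or fill a call up. It gives the time, the measured TCP pose, the force, the opening and the grip force at its end, in the units of the state.
- env.get_state(): the state, without advancing time (a new reading comes with each control period).
- viewer.get_image(name): name is "side" or "top" or "wrist"; returns (picture, depth): 420x560x3 uint8, red, green, blue; 420x560 float32, m along the optical axis (not along the pixel's ray), 0 where there is no reading.
- viewer.calibration(name): a dict with "fx", "fy", "cx", "cy" (pixels), "origin" and "attitude" of the camera in the world. Camera axes: x right, y up, looking along -z (the intrinsics and any distortion apply to the point x, -y, -z); pixel columns grow to the right and rows downward; lengths in m; the calibration is good to about 2 mm. A picture is of the moment at which its call begins: read the wrist's pose just before it. calibration takes no time and is no camera call; for the wrist camera it gives the pose at the moment of the call.
- env.job_done(): hands the job in; it is judged then, once.
Trained networks look in the newest picture that a camera, given by its name, has taken for a name from the list of things; names that differ only in an ending like _2 or _b are one class to them, and where a whole thing is asked for, a point or a joint stands for the part that bears it (a point fixed in the world has none). Each returns a list of dicts, best first, with "conf" (0 to 1); they miss things now and then, are a little off and sometimes report something else, mostly with a low value. They report only what shows in the picture. A call takes as long as a camera call. They do not tell look-alikes from the thing itself.
- trace(thing, camera): "region" (420x560 bool, what is visible of it) and "location" ([column, row] in pixels, amid what is visible of it).
The state is a dict: "time": time; "q": joint angles; "qd": joint speeds; "effort": joint torques, N m; "ee_pos": TCP position; "eef_rot": TCP orientation; "wrist_force": force on the tool from outside, world axes, zero at the start; "ft_torque": the same for the moment, N m; "width": finger opening in m; "finger_force": force on a finger pad.
Only numpy, scipy, OpenCV 4.12 (cv2) and the standard library are available. Lean on these libraries where they do the work, as an engineer would, in place of code of your own. Each camera call takes 0.05 s, during which the arm holds its last target. There are 200 camera calls.

TASK

The buff fossil block lies with its fossil face down on the table: turn it over and lay it, fossil face up, lengthwise inside the white rectangle on the black bed of the imaging station, and let go of it. Then lower the station's green hood gently until it is fully shut. Don't drop the block or let it topple, don't let the hood fall shut, and leave the other things on the table where they are.

Things in the scene. Friction and masses are not known exactly. Their poses are not given: they have to be found in the camera images.
- block: fossil block: a buff (sandy yellow) plaster-backed block, 100 mm long (its x), 50 wide (y), 40 thick (z), 0.18 to 0.3 kg. Origin: centre of the fossil face, where dark brown bones lie flush in it; z points from there to the back face, which has a small white paint patch. It starts fossil face down (z up); at the end z must point down. Either end may lead
- block_center (a point): the middle of the fossil block, 20 mm from its fossil face
- bed_center (a point): centre of the station's flat black bed, on its surface, 40 mm above the table. Bed 196 (x) by 176 (y) mm on a white base 240 by 220 mm. The painted white rectangle, centred here, is 124 (x) by 74 (y) mm inside its lines. x points away from the robot to the hinge, y along the hinge, z up. The station is fixed, but stands elsewhere and at another yaw each time
- hood_hinge (a point): middle of the hood's hinge axis, at the back edge of the bed, 105 mm from bed_center along its x, at the height of the bed; the axis runs along the station's y (as bed_center's y)
- hood (a joint): hood angle: 0 shut on the base, grows as it opens, stop at 1.7 rad. Pale green shell, 0.45 kg, open below, clear top; 206 mm long from hinge to front wall, 194 wide, 71 high outside, 65 inside. It starts raised at 1.38 to 1.58 rad, held by hinge friction; below about 0.8 rad it falls shut if let go
- hood_handle (a point): middle of the hood's bar: round dark steel, 12 mm thick, 120 mm long, parallel to the hinge, on two end arms, 47 mm in front of the front wall. Hood shut: 253 mm from the hinge axis towards the robot and 35 mm above it (75 mm above the table); it turns about the hinge with the hood. It can be pinched from above at any hood angle, the fingers closing across it
- rock: bystander: a plain dark grey stone, 78 x 56 x 36 mm; it may have changed places with the block. Origin at the centre of its underside
- femur: bystander: brown long bone, 175 mm long, 34 mm high, lying; origin under its middle, x along it
- rib: bystander: brown curved rib, 130 mm long, 12 mm thick, lying; origin under its ends' middle
- caliper: bystander: steel slide caliper with a black head, 190 mm long, 9 mm high, lying; origin under the middle of its beam, x along it
- carton: bystander: white open specimen carton, 120 x 100 x 45 mm; origin under its centre
- brush: bystander: a brush, 170 mm long, lying; x along it
- jar: bystander: a jar with a black cap, 60 mm across, 85 mm high; origin under its centre
Not all that is in view belongs to the job. What is shaped like the block but red is not meant.

How it is judged:
By the outcome, as a careful person would: the job done as asked, in the order asked, and still so for the second after the job is handed in, with the robot touching nothing.
It also fails if it takes over 72 s, if anything falls off the work surface, if the arm or the gripper's body presses on something with over 40 N, if the wrist force passes 120 N, or if a joint passes its speed limit or range.

## Working session

There is one attempt and no reset: what is moved stays moved. The work goes in short steps, Python scripts to look and compute and a tool call to move; the robot and the scene stay as the last step left them, time stands still between calls to the robot, and variables do not carry over. Pictures are saved under pics/ and viewed, at most 10 in all, crops included, and the job is handed in when it is done.

Besides the shell and the picture viewer there is one more tool, called after ">>>" as name(argument=value, ...) on one line, values as JSON. arm_command: Moves the arm, as the interface text tells. Its arguments: {"type":"object","properties":{"motion":{"type":"array","items":{"type":"array","items":{"type":"number","minimum":-1,"maximum":1}}}},"required":["motion"]}

```bash
ls; mkdir -p pics; cat > h.py <<'E'
import numpy as np, cv2
from scipy.spatial.transform import Rotation as R
from workcell import env, viewer, trace
def cal(n):
    c=viewer.calibration(n); a=np.array(c['attitude'],float)
    M=R.from_quat(a).as_matrix() if a.size==4 else a.reshape(3,3)
    return c,M,np.array(c['origin'])
def pts(n,depth,mask,C=None):
    c,M,o=C or cal(n); v,u=np.nonzero(mask&(depth>0)); d=depth[v,u]
    p=np.stack([(u-c['cx'])/c['fx']*d,-(v-c['cy'])/c['fy']*d,-d],1)
    return p@M.T+o
def proj(n,P,C=None):
    c,M,o=C or cal(n); p=(np.atleast_2d(P)-o)@M
    return np.stack([c['cx']+c['fx']*p[:,0]/-p[:,2],c['cy']-c['fy']*p[:,1]/-p[:,2]],1)
def save(n,im): cv2.imwrite('pics/'+n+'.png',im[:,:,::-1])
E
python3 - <<'E'
from h import *
for n in ['top','side']:
    im,d=viewer.get_image(n); save(n+'0',im); print(n,viewer.calibration(n))
    for t in ['block','hood_handle','hood','rock','bed_center']:
        try:
            for r in trace(t,n)[:4]: 
                p=pts(n,d,r['region']); print(t,round(r['conf'],2),np.round(r['location']),r['region'].sum(),np.median(p,0).round(3) if len(p) else '')
        except Exception as e: print(t,e)
print(env.get_state())
E
```

```text
pics
top {'fx': 494.2923733918483, 'fy': 494.2923733918483, 'cx': 277.7617123980391, 'cy': 216.05717813753924, 'origin': array([ 0.47136943, -0.03491658,  1.38956787]), 'attitude': array([-0.02344243,  0.02273468,  0.70794581, -0.70551138])}
block 0.71 [133. 238.] 713 [0.501 0.359 0.04 ]
block 0.68 [ 84. 273.] 886 [0.4   0.488 0.038]
block 0.21 [330. 212.] 9079 [ 0.571 -0.168  0.041]
hood_handle 0.97 [344. 176.] 2577 [ 0.636 -0.186  0.251]
rock 0.79 [231. 227.] 486 [0.528 0.094 0.032]
bed_center 0.89 [330. 211.] 8872 [ 0.571 -0.169  0.041]
side {'fx': 424.71611760798953, 'fy': 424.71611760798953, 'cx': 281.60687538848134, 'cy': 213.5014134668655, 'origin': array([0.04484181, 0.84936168, 1.01326308]), 'attitude': array([-0.10777357,  0.38798862,  0.88136068, -0.24708913])}
block 0.85 [314. 303.] 804 [0.33  0.198 0.039]
block 0.7 [330. 265.] 127 [0.359 0.036 0.011]
block 0.61 [229. 322.] 879 [0.497 0.371 0.039]
block 0.57 [231. 378.] 1224 [0.395 0.502 0.039]
hood_handle 0.67 [359. 151.] 322 [ 0.515 -0.51   0.055]
hood_handle 0.63 [285. 158.] 2852 [ 0.657 -0.195  0.16 ]
hood 0.77 [288. 
[... 181 characters left out ...]
0.6, 'q': array([-1.39608356e+00,  3.58772336e-01,  1.51043499e+00,  1.07797110e-06,
        1.27250861e+00, -1.15107170e-01]), 'qd': array([ 2.51862432e-04,  6.32575667e-05,  3.42448370e-04,  2.88062846e-03,
       -1.63300755e-04, -2.21373968e-04]), 'effort': array([-3.65957849e-04, -5.27295506e+01, -2.78919786e+01, -3.75015352e-04,
        2.11858845e-03,  2.44444720e-06]), 'ee_pos': array([ 0.17144727, -0.57492706,  0.23126992]), 'eef_rot': array([ 9.89518932e-01,  1.44403183e-01, -1.32179113e-06, -6.16267950e-05]), 'wrist_force': array([ 0.36005989,  0.02481112, -0.16440549]), 'ft_torque': array([-0.00386679,  0.00750266,  0.01582494]), 'finger_force': 0.0, 'width': 0.08556053616617264}
```

View pics/top0.png

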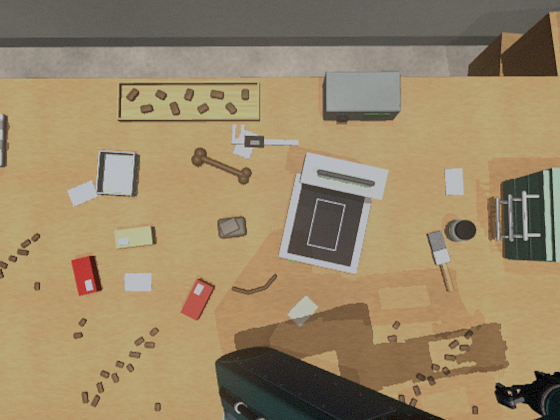

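View pics/side0.png

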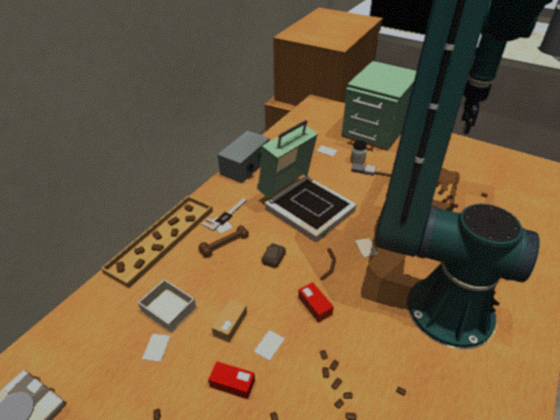

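Top view: the buff block is at (133,238), with a white patch. Possible confusions are the red blocks at (86,275) and (197,298), the grey rock at (231,227) and paper cards at (138,282), (82,193) and (303,310). Only (133,238) is buff. The station is at (328,225), with the hood standing up behind it and its bar at (346,177).

```bash
cat > m.py <<'E'
from h import *
def rect(P):
    (c,s,a)=cv2.minAreaRect((P[:,:2]*1000).astype(np.float32)); 
    if s[0]<s[1]: s=s[::-1]; a+=90
    return np.round(c,1),np.round(s,1),round((a+90)%180-90,1)
E
python3 - <<'E'
from m import *
for n in ['top','side']:
    im,d=viewer.get_image(n); C=cal(n)
    hsv=cv2.cvtColor(im,cv2.COLOR_RGB2HSV)
    for r in trace('block',n):
        P=pts(n,d,r['region']); m=np.median(P,0)
        if abs(m[0]-.5)<.03 and abs(m[1]-.365)<.03:
            t=P[P[:,2]>.033]; print(n,'block',r['conf'],np.median(t[:,2]),rect(t), np.median(im[r['region']],0))
    for r in trace('bed_center',n)[:1]:
        P=pts(n,d,r['region']); t=P[abs(P[:,2]-.04)<.006]; print(n,'bed',r['conf'],np.median(t[:,2]),rect(t))
        # white line inside dark bed
        g=im.mean(2); print(np.percentile(g[r['region']],[5,50,95]))
    for r in trace('hood_handle',n)[:2]:
        P=pts(n,d,r['region']); print(n,'handle',r['conf'],[np.percentile(P[:,i],[2,50,98]).round(3) for i in range(3)])
        t=P[P[:,2]>P[:,2].max()-.02]; print(len(t),rect(t),np.median(t,0).round(3),t[:,2].max())
    if n=='top':
        a=cv2.resize(im[205:275,60:240],None,fx=4,fy=4,interpolation=cv2.INTER_CUBIC); b=cv2.resize(im[145:280,270:400],None,fx=3,fy=3,interpolation=cv2.INTER_CUBIC)
        save('crop1',a); save('crop2',b)
E
```

```text
top block 0.74 0.03965691704657481 (array([502.4, 361.4]), array([102.3,  49.5]), -82.4) [184. 184. 146.]
top bed 0.74 0.03974819532135432 (array([ 539.3, -164.3]), array([235.7, 218.8]), -13.0)
[ 64.33333333 104.33333333 188.        ]
top handle 0.77 [array([0.594, 0.637, 0.685]), array([-0.278, -0.185, -0.095]), array([0.24 , 0.251, 0.302])]
313 (array([ 627.8, -184.5]), array([129.4,  12.5]), 77.1) [ 0.627 -0.184  0.3  ] 0.30711338144503486
side block 0.7 0.04004935113647401 (array([504.3, 362.7]), array([104.2,  52.2]), -83.1) [176. 140.  83.]
side bed 0.83 0.039533489194510274 (array([ 541.5, -160.7]), array([242. , 217.1]), -12.1)
[ 22.66666667  54.         164.33333333]
side handle 0.63 [array([0.598, 0.657, 0.708]), array([-0.287, -0.195, -0.088]), array([0.052, 0.16 , 0.298])]
119 (array([ 628.2, -179.6]), array([126. ,  12.6]), 75.9) [ 0.628 -0.176  0.298] 0.3052295602054118
```

>>> arm_command(motion=[[0,0,-0.25,0,0,0,-1],[0,0,-0.2,0,0,0,-1],[0,0,0,0,0.1,0,-1],[0,0,0,0,0.1,0,-1],[0,0,0,0,0.1,0,-1],[0,0,0,0.1,0,0,-1],[0,0,0,0.1,0,0,-1],[0,0,0,0,0,0,-1]])

```text
time: 2.0
ee_pos: [0.1718, -0.5763, 0.3409]
eef_rot: [0.945, 0.175, 0.206, -0.186]
wrist_force: [0.0, 0.5, -0.4]
width: 0.0854
finger_force: 0.0
```

View pics/crop1.png

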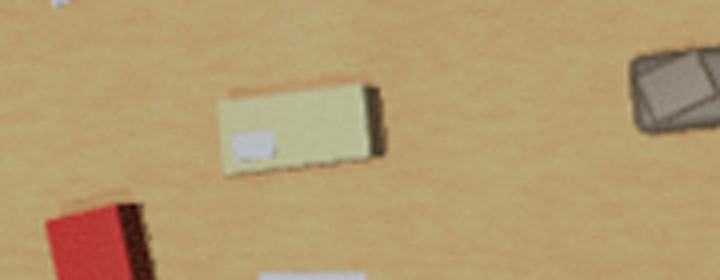

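```bash
cat > st.py <<'E'
from h import *
import json,os
s=env.get_state(); L=json.load(open('log.json')) if os.path.exists('log.json') else [[[-1.39608356,.358772336,1.51043499,0,1.27250861,-.11510717],[.17144727,-.57492706,.23126992],[.989518932,.144403183,0,-.00006]]]
L.append([list(map(float,s['q'])),list(map(float,s['ee_pos'])),list(map(float,s['eef_rot']))]); json.dump(L,open('log.json','w'))
for q,p,o in L[-2:]: print(np.round(q,3),np.round(p,4),R.from_quat(o).as_matrix()[:,2].round(3))
E
python3 st.py
```

```text
[-1.396  0.359  1.51   0.     1.273 -0.115] [ 0.1714 -0.5749  0.2313] [-0.  0. -1.]
[-1.596  0.526  1.107  0.346  1.958 -0.333] [ 0.1718 -0.5763  0.3409] [ 0.325  0.423 -0.846]
```

>>> arm_command(motion=[[0,0,0,0,-0.1,0,-1],[0,0,0,0,-0.1,0,-1],[0,0,0,0,-0.1,0,-1],[0,0,0,-0.11,0,0,-1],[0,0,0,-0.11,0,0,-1],[0,0,0,-0.11,0,0,-1],[0,0,0,-0.11,0,0,-1],[0,0,0,-0.11,0,0,-1]])

```text
time: 3.0
ee_pos: [0.1709, -0.574, 0.3462]
eef_rot: [0.935, 0.201, 0.07, 0.285]
wrist_force: [0.9, -0.9, -0.8]
width: 0.0857
finger_force: 0.0
```

```bash
python3 st.py
```

```text
[-1.596  0.526  1.107  0.346  1.958 -0.333] [ 0.1718 -0.5763  0.3409] [ 0.325  0.423 -0.846]
[-1.544e+00 -1.000e-03  1.839e+00  3.370e-01  7.800e-01 -5.740e-01] [ 0.1709 -0.574   0.3462] [ 0.246 -0.504 -0.828]
```

The crop shows a buff block with the white patch on top, next to the red look-alike, so the choice is confirmed. Next I fit the arm's kinematics from the logged states.

```bash
cat > kin.py <<'E'
from h import *
import json
from scipy.optimize import least_squares
LO=np.array([-2.97,-1.01,.21,-.96,.2,-2.98]);HI=np.array([2.97,2.36,2.38,4.11,2.71,2.98])
def rots(q,sg=(1,1)):
    A=R.from_euler('z',q[0])*R.from_euler('y',q[1]); B=A*R.from_euler('y',q[2])
    W=B*R.from_euler('z',sg[0]*q[3])*R.from_euler('y',q[4])*R.from_euler('z',sg[1]*q[5]); return A,B,W
def cols(q,sg):
    A,B,W=rots(q,sg); z=R.from_euler('z',q[0])
    return np.stack([z.apply([1,0,0]),[0,0,1],A.apply([0,0,1]),B.apply([0,0,1]),B.apply([1,0,0]),W.apply([0,0,1])],1)
def fit():
    L=json.load(open('log.json'));best=None
    for s4 in(1,-1):
      for s6 in(1,-1):
        sg=(s4,s6); C=[rots(q,sg)[2].inv()*R.from_quat(o) for q,p,o in L]; e=max((C[0].inv()*c).magnitude() for c in C)
        if best is None or e<best[0]: best=(e,sg,C[0])
    e,sg,C=best
    M=np.vstack([cols(q,sg) for q,p,o in L]); y=np.hstack([p for q,p,o in L])
    x,res,rk,sv=np.linalg.lstsq(M,y,rcond=1e-4); return dict(e=e,sg=sg,C=C,x=x,rk=rk,err=abs(M@x-y).max())
K=fit()
def fk(q): return cols(q,K['sg'])@K['x'], rots(q,K['sg'])[2]*K['C']
def ik(p,Rt,q0,tries=12):
    out=[];rng=np.random.default_rng(0)
    for i in range(tries):
        s=np.array(q0,float) if i==0 else rng.uniform(LO,HI); s=np.clip(s,LO+.01,HI-.01)
        f=lambda q:(lambda P,Q:np.r_[(P-p)*5,(Rt.inv()*Q).as_rotvec()])(*fk(q))
        r=least_squares(f,s,bounds=(LO,HI))
        if r.cost<1e-6: out.append(r.x)
    return sorted(out,key=lambda q:np.abs(q-q0).max())
def tool(az,pitch,flip=0):
    # tool z: down tilted by pitch(deg) toward azimuth az; tool y horizontal, perpendicular to az
    a,b=np.radians([az,pitch]); z=np.array([np.sin(b)*np.cos(a),np.sin(b)*np.sin(a),-np.cos(b)])
    y=np.array([-np.sin(a),np.cos(a),0])*(-1 if flip else 1); return R.from_matrix(np.stack([np.cross(y,z),y,z],1))
E
python3 - <<'E'
from kin import *
print({k:(v if k!='C' else v.as_rotvec()) for k,v in K.items()})
E
```

```text
{'e': 4.90067366477365e-06, 'sg': (1, 1), 'C': array([-5.41403807e-06, -4.36109472e-07,  1.57079665e+00]), 'x': array([-0.11819631,  0.39393778,  0.88679068,  0.51108361,  0.30931335,
        0.57140281]), 'rk': np.int32(6), 'err': np.float64(0.06877473409924298)}
```

```bash
sed -i 's/z.apply(\[1,0,0\]),\[0,0,1\]/z.apply([1,0,0]),z.apply([0,1,0]),[0,0,1]/' kin.py
python3 - <<'E'
from kin import *
print(K['x'],K['rk'],K['err'])
E
```

```text
[4.64840191e-07 6.89002708e-02 2.66499462e-01 6.11098924e-01
 4.33599689e-01 1.12199197e-01 3.72699217e-01] 7 1.0893232693653943e-07
```

```bash
cat > s1.py <<'E'
from kin import *
GP=.019
def tgt(g,az,p,flip): Rt=tool(az,p,flip); return np.array(g)+GP*Rt.apply([0,0,1]),Rt
def show(name,g,az,p,q0=(0,.4,1.5,0,1.2,0)):
    for fl in (0,1):
        P,Rt=tgt(g,az,p,fl); S=ik(P,Rt,np.array(q0),8); u=[]
        for s in S:
            if not any(abs(s-t).max()<.02 for t in u): u.append(s)
        for s in u: print(name,az,p,fl,s.round(2))
if __name__=='__main__':
    B=[.503,.362]
    for az in (97.4,-82.6):
        for p in (0,30,45): show('grasp',B+[.026],az,p)
    for S in ([.66,.27],[.6,.25]):
        b=np.degrees(np.arctan2(S[1],S[0]))
        for p in (45,60,75,90): show('stand1 in %s'%S,S+[.05],round(b+180),p)
        for p in (75,90): show('stand2 out %s'%S,S+[.06],round(b),p)
    for p in (0,15): show('place',[.54,-.1625,.065],-12.8,p); show('place',[.54,-.1625,.065],167.2,p)
E
python3 s1.py
```

```text
grasp 97.4 0 0 [ 0.51  0.65  1.66  0.    0.84 -2.76]
grasp 97.4 0 1 [ 0.51  0.65  1.66 -0.    0.84  0.38]
grasp 97.4 30 0 [0.22 0.67 1.82 0.79 0.77 2.61]
grasp 97.4 30 1 [ 0.22  0.67  1.82  0.79  0.77 -0.53]
grasp 97.4 45 0 [0.08 0.76 1.85 1.08 0.93 2.24]
grasp 97.4 45 1 [ 0.08  0.76  1.85  1.08  0.93 -0.9 ]
grasp -82.6 0 0 [ 0.51  0.65  1.66 -0.    0.84  0.38]
grasp -82.6 0 1 [ 0.51  0.65  1.66  0.    0.84 -2.76]
grasp -82.6 30 0 [ 0.75  0.81  1.42 -0.44  1.26  0.83]
grasp -82.6 30 1 [ 0.75  0.81  1.42 -0.44  1.26 -2.31]
grasp -82.6 45 0 [ 0.82  0.94  1.29 -0.58  1.5   0.91]
grasp -82.6 45 1 [ 0.82  0.94  1.29 -0.58  1.5  -2.23]
stand1 in [0.66, 0.27] 202 45 0 [ 0.32  1.17  0.62 -0.06  2.13  1.49]
stand1 in [0.66, 0.27] 202 45 1 [ 0.32  1.17  0.62 -0.06  2.13 -1.65]
stand1 in [0.66, 0.27] 202 60 0 [ 0.32  1.37  0.31 -0.09  2.5   1.46]
stand1 in [0.66, 0.27] 202 60 1 [ 0.32  1.37  0.31 -0.09  2.5  -1.68]
stand2 out [0.66, 0.27] 22 75 0 [0.21 1.06 2.21 2.97 1.44 1.55]
stand2 out [0.66, 0.27] 22 75 1 [ 0.21  1.06  2.21  2.97  1.44 -1.59]
stand2 out [0.66, 0.27] 22 90 0 [0.2  1.28 2.16 
[... 499 characters left out ...]

stand2 out [0.6, 0.25] 23 75 0 [0.16 1.14 2.35 2.91 1.65 1.49]
stand2 out [0.6, 0.25] 23 75 1 [ 0.16  1.14  2.35  2.91  1.65 -1.65]
stand2 out [0.6, 0.25] 23 90 0 [0.15 1.38 2.28 2.86 2.07 1.43]
stand2 out [0.6, 0.25] 23 90 1 [ 0.15  1.38  2.28  2.86  2.07 -1.71]
place -12.8 0 0 [-0.41  0.54  1.77 -0.    0.84 -1.76]
place -12.8 0 1 [-0.41  0.54  1.77  0.    0.84  1.38]
place 167.2 0 0 [-0.41  0.54  1.77  0.    0.84  1.38]
place 167.2 0 1 [-0.41  0.54  1.77 -0.    0.84 -1.76]
place -12.8 15 0 [-0.45  0.47  1.98  0.14  0.44 -1.92]
place -12.8 15 1 [-0.45  0.47  1.98  0.14  0.44  1.23]
place 167.2 15 0 [-0.39  0.65  1.56 -0.05  1.2   1.43]
place 167.2 15 1 [-0.39  0.65  1.56 -0.05  1.2  -1.71]
```

```bash
cat > s2.py <<'E'
from s1 import *
for S in ([.5,.362],[.45,.3],[.55,.25]):
  for az in (97.4,75,120):
    for p in (75,90):
        P,Rt=tgt(S+[.08],az,p,1); q=[s for s in ik(P,Rt,np.array([.1,.8,1.8,1.2,1,-1.]),6) if abs(s-[.1,.8,1.8,1.2,1,-1.]).max()<2.2]
        if q: print('stand2',S,az,p,q[0].round(2))
    P,Rt=tgt(S+[.05],az-180,45,0); q=ik(P,Rt,np.array([.1,.8,1.8,-.5,1,-1.]),4)
    for s in q[:1]: print('   stand1',S,az-180,45,s.round(2))
E
python3 s2.py
```

```text
stand2 [0.5, 0.362] 97.4 75 [-0.08  0.96  1.84  1.28  1.39 -1.23]
stand2 [0.5, 0.362] 97.4 90 [-0.11  1.13  1.78  1.34  1.62 -1.35]
   stand1 [0.5, 0.362] -82.6 45 [ 0.83  0.9   1.29 -0.57  1.53  0.9 ]
stand2 [0.5, 0.362] 75 75 [-0.09  0.98  2.14  1.73  1.3  -1.54]
stand2 [0.5, 0.362] 75 90 [-0.12  1.18  2.08  1.71  1.59 -1.69]
   stand1 [0.5, 0.362] -105 45 [ 0.74  0.97  1.12 -0.4   1.74  1.07]
stand2 [0.5, 0.362] 120 75 [-0.    1.01  1.53  0.99  1.63 -1.06]
stand2 [0.5, 0.362] 120 90 [-0.02  1.16  1.47  1.09  1.83 -1.12]
   stand1 [0.5, 0.362] -60 45 [ 0.9   0.83  1.51 -0.76  1.26  0.79]
stand2 [0.45, 0.3] 97.4 75 [-0.22  0.96  1.95  1.17  1.39 -1.35]
stand2 [0.45, 0.3] 97.4 90 [-0.24  1.14  1.89  1.2   1.61 -1.46]
   stand1 [0.45, 0.3] -82.6 45 [ 0.82  0.83  1.51 -0.59  1.41  0.97]
stand2 [0.45, 0.3] 75 75 [-0.27  1.02  2.25  1.59  1.31 -1.69]
stand2 [0.45, 0.3] 75 90 [-0.31  1.23  2.17  1.53  1.56 -1.84]
   stand1 [0.45, 0.3] -105 45 [ 0.72  0.88  1.35 -0.4   1.6   1.12]
stand2 [0.45, 0.3] 120 75 [-0.1   0.98  1.66  0.9   1.62 -1.17]
stand2 [0.45, 0.3] 120 90 [-0.12  1.14  1.6   0.97  1.81 -1.24]
   stand1 [0.45, 0.3] -60 45 [ 0.9   0.76  1.7  -0.8   1.17  0.88]
stand2 [0.55, 0.25] 97.4 75 [-0.26  0.97  1.71  1.11  1.5  -1.15]
stand2 [0.55, 0.25] 97.4 90 [-0.28  1.13  1.65  1.18  1.71 -1.24]
   stand1 [0.55, 0.25] -82.6 45 [ 0.67  0.85  1.43 -0.67  1.38  0.85]
stand2 [0.55, 0.25] 75 75 [-0.32  0.96  2.01  1.47  1.32 -1.39]
stand2 [0.55, 0.25] 75 90 [-0.35  1.15  1.95  1.49  1.57 -1.53]
   stand1 [0.55, 0.25] -105 45 [ 0.59  0.92  1.24 -0.49  1.62  0.99]
stand2 [0.55, 0.25] 120 75 [-0.16  1.04  1.41  0.87  1.76 -1.04]
stand2 [0.55, 0.25] 120 90 [-0.17  1.18  1.34  0.97  1.95 -1.07]
   stand1 [0.55, 0.25] -60 45 [ 0.72  0.78  1.65 -0.88  1.11  0.77]
```

```bash
cat > plan.py <<'E'
from s1 import *
from scipy.spatial.transform import Slerp
def plan(wps,start=None):
    """wps: (TCP pos, Rot, closure, rows). prints rows in call units; checks joints."""
    s=env.get_state(); q=np.array(s['q']); p=np.array(s['ee_pos']); r=R.from_quat(s['eef_rot'])
    if start: p,r=start
    k=0
    for P,Rt,c,n in wps:
        P=np.array(P); sl=Slerp([0,1],R.concatenate([r,Rt])); p0=p
        for i in range(1,n+1):
            pn=p0+(P-p0)*i/n; rn=sl(i/n)
            d=r.inv().apply(pn-p)/.25; w=(r.inv()*rn).as_rotvec()/(np.pi/2)
            f=lambda x:(lambda a,b:np.r_[(a-pn)*5,(rn.inv()*b).as_rotvec()])(*fk(x))
            o=least_squares(f,np.clip(q,LO+1e-3,HI-1e-3),bounds=(LO,HI)); dq=np.abs(o.x-q)*8
            flag=('NOIK%.3f '%o.cost if o.cost>1e-6 else '')+('FAST ' if (dq>.7*np.array([2.39,2.39,3.14,3.14,3.14,3.14])).any() else '')+('STEP ' if np.linalg.norm(d)>.25 or np.linalg.norm(w)>.119 else '')
            print('[%s, %g],'%(', '.join('%g'%(round(x,3)+0) for x in np.r_[d,w]),c),flag, ('' if k%8!=7 else '-- q %s p %s'%(o.x.round(2),pn.round(3))))
            p,r,q=pn,rn,o.x; k+=1
    return p,r
def gp(g,az,p,fl,back=0):
    Rt=tool(az,p,fl); return np.array(g)+(GP-back)*Rt.apply([0,0,1]),Rt
E
python3 - <<'E'
from plan import *
r0=R.from_quat(env.get_state()['eef_rot'])
P,Rt=gp([.503,.362,.027],97.4,40,1,.08)
mid=Slerp([0,1],R.concatenate([r0,Rt]))(.5)
st=plan([([.42,-.12,.45],mid,-1,8),([.48,.27,.30],Rt,-1,8)])
print(np.degrees((r0.inv()*Rt).magnitude()), (r0.as_matrix()[:,1]).round(2),Rt.as_matrix()[:,1].round(2))
show('s1',[.503,.362,.055],-82.6,50); show('s2',[.503,.362,.075],97.4,80)
E
```

```text
[0.209, -0.101, -0.127, 0.038, 0.038, -0.041, -1], STEP  
[0.222, -0.094, -0.108, 0.038, 0.038, -0.041, -1], STEP  
[0.233, -0.085, -0.089, 0.038, 0.038, -0.041, -1], STEP  
[0.243, -0.075, -0.07, 0.038, 0.038, -0.041, -1], STEP  
[0.251, -0.063, -0.052, 0.038, 0.038, -0.041, -1], STEP  
[0.257, -0.049, -0.033, 0.038, 0.038, -0.041, -1], STEP  
[0.261, -0.034, -0.015, 0.038, 0.038, -0.041, -1], STEP  
[0.264, -0.017, 0.002, 0.038, 0.038, -0.041, -1], STEP  -- q [-0.7  -0.16  1.62  0.3   1.53 -0.17] p [ 0.42 -0.12  0.45]
[0.16, -0.087, 0.106, 0.038, 0.038, -0.041, -1],  
[0.159, -0.07, 0.12, 0.038, 0.038, -0.041, -1],  
[0.155, -0.053, 0.133, 0.038, 0.038, -0.041, -1],  
[0.149, -0.035, 0.145, 0.038, 0.038, -0.041, -1],  
[0.142, -0.017, 0.155, 0.038, 0.038, -0.041, -1],  
[0.133, 0.002, 0.164, 0.038, 0.038, -0.041, -1],  
[0.123, 0.02, 0.171, 0.038, 0.038, -0.041, -1],  
[0.11, 0.038, 0.176, 0.038, 0.038, -0.041, -1],  -- q [-0.07  0.25  1.72  0.7   1.39 -0.41] p [0.48 0.27 0.3 ]
96.74108840064558 [ 0.34 -0.76  0.56] [0.99 0.13 0.  ]
s1 -82.6 50 0 [ 0.84  0.94  1.25 -0.62  1.61  0.91]
s1 -82.6 50 1 [ 0.84  0.94  1.25 -0.62  1.61 -2.23]
s2 97.4 80 0 [-0.1   1.02  1.82  1.31  1.47  1.87]
s2 97.4 80 1 [-0.1   1.02  1.82  1.31  1.47 -1.28]
```

>>> arm_command(motion=[[0.19,-0.09,-0.11,0.038,0.038,-0.041,-1],[0.2,-0.085,-0.1,0.038,0.038,-0.041,-1],[0.21,-0.075,-0.08,0.038,0.038,-0.041,-1],[0.22,-0.065,-0.06,0.038,0.038,-0.041,-1],[0.23,-0.055,-0.045,0.038,0.038,-0.041,-1],[0.235,-0.045,-0.03,0.038,0.038,-0.041,-1],[0.24,-0.03,-0.01,0.038,0.038,-0.041,-1],[0.24,-0.015,0,0.038,0.038,-0.041,-1]])

```text
time: 4.0
ee_pos: [0.3989, -0.1627, 0.4419]
eef_rot: [0.85, 0.5, 0.166, 0.01]
wrist_force: [1.4, -0.2, -0.1]
width: 0.0855
finger_force: 0.0
```

```bash
python3 - <<'E'
from plan import *
P,Rt=gp([.503,.362,.027],97.4,40,1,.12)
print(env.get_state()['ee_pos'])
plan([(P,Rt,-1,8)])
E
```

```text
[ 0.39885331 -0.16266544  0.44188864]
[0.176, -0.098, 0.21, 0.037, 0.037, -0.04, -1], STEP  
[0.168, -0.075, 0.225, 0.037, 0.037, -0.04, -1], STEP  
[0.159, -0.051, 0.238, 0.037, 0.037, -0.04, -1], STEP  
[0.147, -0.027, 0.249, 0.037, 0.037, -0.04, -1], STEP  
[0.134, -0.003, 0.258, 0.037, 0.037, -0.04, -1], STEP  
[0.118, 0.021, 0.265, 0.037, 0.037, -0.04, -1], STEP  
[0.1, 0.043, 0.27, 0.037, 0.037, -0.04, -1], STEP  
[0.081, 0.065, 0.272, 0.037, 0.037, -0.04, -1], STEP  -- q [-0.02  0.56  1.82  0.82  1.05 -0.68] p [0.511 0.298 0.104]
```

Go most of the way, then take a closer wrist picture.

>>> arm_command(motion=[[0.14,-0.08,0.17,0.037,0.037,-0.04,-1],[0.135,-0.06,0.18,0.037,0.037,-0.04,-1],[0.13,-0.04,0.19,0.037,0.037,-0.04,-1],[0.12,-0.02,0.2,0.037,0.037,-0.04,-1],[0.11,0,0.21,0.037,0.037,-0.04,-1],[0.095,0.015,0.215,0.037,0.037,-0.04,-1],[0.08,0.035,0.215,0.037,0.037,-0.04,-1],[0.065,0.05,0.22,0.037,0.037,-0.04,-1]])

```text
time: 5.0
ee_pos: [0.4912, 0.2073, 0.1701]
eef_rot: [0.621, 0.705, 0.229, -0.255]
wrist_force: [0.9, -0.8, -0.2]
width: 0.0855
finger_force: 0.0
```

```bash
python3 - <<'E'
from plan import *
from m import rect
C=cal('wrist'); im,d=viewer.get_image('wrist'); save('w1',im)
for r in trace('block','wrist'):
    P=pts('wrist',d,r['region'],C); t=P[P[:,2]>.03]
    print(r['conf'],r['location'],len(P),np.median(P,0).round(3)); 
    if len(t)>50: print(np.median(t[:,2]),rect(t))
print(env.get_state()['ee_pos'])
P1,Rt=gp([.503,.362,.027],97.4,40,1,.08)
P,Rt=gp([.503,.362,.027],97.4,40,1,0)
plan([(P1,Rt,-1,3),(P,Rt,-1,4)])
E
```

```text
0.87 [234.2, 68.5] 4387 [0.402 0.48  0.04 ]
0.04033875249270846 (array([399.4, 495.2]), array([100.2,  53.2]), 14.1)
0.73 [74.6, 291.7] 4354 [0.317 0.199 0.041]
0.04057989472610035 (array([360. , 180.4]), array([155.7,  53.5]), -21.9)
0.66 [309.4, 166.9] 4781 [0.505 0.348 0.04 ]
0.04056705878988609 (array([504.2, 362.7]), array([102.,  50.]), -83.1)
[0.48921628 0.20870662 0.16657465]
[0.033, 0.044, 0.19, 0, -0.001, -0.001, -1],  
[0.033, 0.044, 0.19, 0, -0.001, -0.001, -1],  
[0.034, 0.044, 0.19, 0, -0.001, -0.001, -1],  
[0, 0, 0.08, 0, 0, 0, -1],  
[0, 0, 0.08, 0, 0, 0, -1],  
[0, 0, 0.08, 0, 0, 0, -1],  
[0, 0, 0.08, 0, 0, 0, -1],
```

View pics/w1.png

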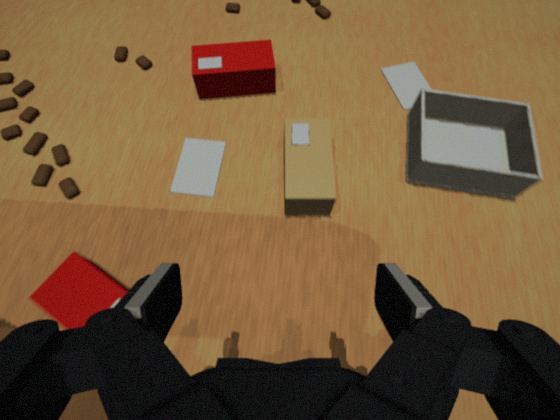

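The wrist view shows the buff block at (309,167), lined up between the fingers. Both views agree on (0.504, 0.3625), 40 mm high.

>>> arm_command(motion=[[0.033,0.046,0.19,0,0,0,-1],[0.033,0.046,0.19,0,0,0,-1],[0.034,0.046,0.19,0,0,0,-1],[0,0,0.08,0,0,0,-1],[0,0,0.08,0,0,0,-1],[0,0,0.08,0,0,0,-1],[0,0,0.08,0,0,0,-1],[0,0,0,0,0,0,-1]])

```text
time: 6.1
ee_pos: [0.5043, 0.3723, 0.0152]
eef_rot: [0.622, 0.704, 0.227, -0.257]
wrist_force: [-0.0, 0.2, 0.2]
width: 0.0854
finger_force: 0.0
```

```bash
python3 - <<'E'
from plan import *
s=env.get_state(); Rr=R.from_quat(s['eef_rot']); print(s['ee_pos'],s['ee_pos']-GP*Rr.apply([0,0,1]),Rr.as_matrix()[:,1:].round(3),s['wrist_force'])
E
```

```text
[0.50433257 0.37230752 0.01524239] [0.50583918 0.36014716 0.02976326] [[ 0.992 -0.079]
 [ 0.123  0.64 ]
 [ 0.    -0.764]] [-0.04504177  0.24235686  0.19705582]
```

>>> arm_command(motion=[[0,0,0,0,0,0,1],[0,0,0,0,0,0,1],[0,0,0,0,0,0,1],[0,0,0,0,0,0,1],[0,0,0,0,0,0,1],[0,0,0,0,0,0,1],[0,0,0,0,0,0,1],[0,0,0,0,0,0,1]])

```text
time: 7.1
ee_pos: [0.5059, 0.3716, 0.017]
eef_rot: [0.622, 0.704, 0.229, -0.256]
wrist_force: [-0.9, -4.4, 6.2]
width: 0.0492
finger_force: 63.2
```

```bash
python3 - <<'E'
from plan import *
s=env.get_state(); r0=R.from_quat(s['eef_rot']); p0=s['ee_pos']
G0=p0-GP*r0.apply([0,0,1]); print(G0)
for sg in (1,-1):
    Rt=r0*R.from_rotvec([0,sg*np.pi/2,0]); 
    if Rt.apply([0,0,1])[1]<0: break
print(sg,Rt.as_matrix()[:,2], env.get_state()['wrist_force'])
np.save('Rst.npy',Rt.as_quat())
Gm=np.array([.503,.365,.20]); mid=r0*R.from_rotvec([0,sg*np.pi/2*.88,0])
Gs=np.array([.503,.372,.075])
plan([(p0+[0,0,.1],r0,1,3),(Gm+GP*mid.apply([0,0,1]),mid,1,9),(Gs+GP*Rt.apply([0,0,1]),Rt,1,4)])
E
```

```text
[0.50736072 0.35940297 0.03149718]
-1 [ 0.09501468 -0.75817407 -0.64509246] [-0.91229339 -4.43712929  6.17922147]
[0.086, 0, -0.102, 0, 0, 0, 1],  
[0.086, 0, -0.102, 0, 0, 0, 1],  
[0.086, 0, -0.102, 0, 0, 0, 1],  
[0.013, -0.002, -0.028, 0, -0.098, 0, 1],  
[0.009, -0.002, -0.03, 0, -0.098, 0, 1],  
[0.004, -0.002, -0.031, 0, -0.098, 0, 1],  
[-0.001, -0.002, -0.031, 0, -0.098, 0, 1],  
[-0.005, -0.002, -0.031, 0, -0.098, 0, 1],  -- q [ 0.55  0.48  1.52 -0.07  1.17  0.45] p [0.505 0.361 0.155]
[-0.01, -0.002, -0.03, 0, -0.098, 0, 1],  
[-0.014, -0.002, -0.028, 0, -0.098, 0, 1],  
[-0.019, -0.002, -0.025, 0, -0.098, 0, 1],  
[-0.022, -0.002, -0.022, 0, -0.098, 0, 1],  
[0.081, 0, 0.092, 0, -0.03, 0, 1],  
[0.085, 0, 0.088, 0, -0.03, 0, 1],  
[0.089, 0, 0.084, 0, -0.03, 0, 1],  
[0.093, 0, 0.08, 0, -0.03, 0, 1],  -- q [ 0.85  0.93  1.22 -0.61  1.64  0.9 ] p [0.505 0.358 0.063]
```

>>> arm_command(motion=[[0.086,0,-0.102,0,0,0,1],[0.086,0,-0.102,0,0,0,1],[0.086,0,-0.102,0,0,0,1],[0.013,-0.002,-0.028,0,-0.1,0,1],[0.009,-0.002,-0.03,0,-0.1,0,1],[0.004,-0.002,-0.031,0,-0.1,0,1],[0,-0.002,-0.031,0,-0.1,0,1],[-0.005,-0.002,-0.031,0,-0.1,0,1]])

```text
time: 8.1
ee_pos: [0.5037, 0.3617, 0.155]
eef_rot: [0.662, 0.748, -0.028, 0.035]
wrist_force: [-0.4, 0.0, -3.0]
width: 0.0492
finger_force: 62.9
```

>>> arm_command(motion=[[-0.01,-0.002,-0.03,0,-0.1,0,1],[-0.014,-0.002,-0.028,0,-0.1,0,1],[-0.019,-0.002,-0.025,0,-0.1,0,1],[-0.022,-0.002,-0.022,0,-0.1,0,1],[0,0,0,0,-0.1,0,1],[0,0,0,0,0,0,1],[0,0,0,0,0,0,1],[0,0,0,0,0,0,1]])

```text
time: 9.1
ee_pos: [0.5032, 0.3539, 0.186]
eef_rot: [0.602, 0.679, -0.277, 0.316]
wrist_force: [-0.0, 0.4, -2.8]
width: 0.0493
finger_force: 63.1
```

```bash
python3 - <<'E'
from plan import *
s=env.get_state(); print(s['ee_pos'],s['width'],s['finger_force'],s['wrist_force'])
im,d=viewer.get_image('side'); save('side1',cv2.resize(im[190:380,160:400],None,fx=3,fy=3))
for r in trace('block','side'):
    P=pts('side',d,r['region']); 
    if np.linalg.norm(np.median(P,0)[:2]-[.5,.37])<.08: print(r['conf'],r['location'],[np.percentile(P[:,i],[2,50,98]).round(3) for i in range(3)])
Rt=R.from_quat(np.load('Rst.npy')); Gs=np.array([.503,.372,.058])
plan([(Gs+GP*Rt.apply([0,0,1]),Rt,1,6)])
E
```

```text
[0.50323625 0.35393374 0.1859675 ] 0.049346954834383755 63.062124252319336 [-0.02012279  0.41409333 -2.81042371]
0.71 [220.6, 270.4] [array([0.476, 0.504, 0.525]), array([0.345, 0.373, 0.379]), array([0.213, 0.241, 0.246])]
[0.073, 0.001, 0.059, 0, 0, 0, 1],  
[0.073, 0.001, 0.059, 0, 0, 0, 1],  
[0.073, 0.001, 0.059, 0, 0, 0, 1],  
[0.073, 0.001, 0.059, 0, 0, 0, 1],  
[0.073, 0.001, 0.059, 0, 0, 0, 1],  
[0.073, 0.001, 0.059, 0, 0, 0, 1],
```

View pics/side1.png

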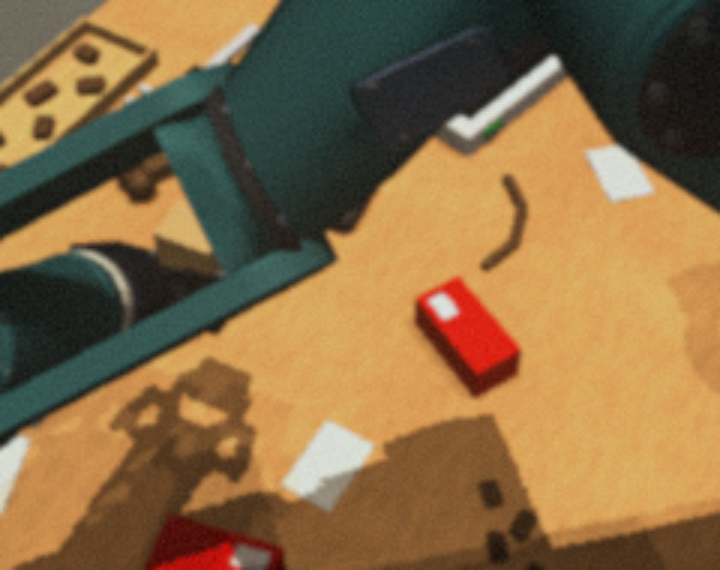

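The block is mostly hidden behind the arm. Its upper end shows at crop (185,240), at z=0.246, so it hangs upright as expected.

>>> arm_command(motion=[[0.073,0.001,0.059,0,0,0,1],[0.073,0.001,0.059,0,0,0,1],[0.073,0.001,0.059,0,0,0,1],[0.073,0.001,0.059,0,0,0,1],[0.073,0.001,0.059,0,0,0,1],[0.073,0.001,0.059,0,0,0,1],[0,0,0,0,0,0,1],[0,0,0,0,0,0,1]])

```text
time: 10.2
ee_pos: [0.504, 0.3577, 0.0432]
eef_rot: [0.601, 0.679, -0.278, 0.316]
wrist_force: [0.5, -0.7, -2.3]
width: 0.0492
finger_force: 63.3
```

```bash
python3 - <<'E'
from plan import *
s=env.get_state(); r=R.from_quat(s['eef_rot']);print(s['ee_pos']-GP*r.apply([0,0,1]),s['wrist_force'],s['ft_torque'])
Rt=R.from_quat(np.load('Rst.npy')); print(np.degrees((r.inv()*Rt).as_rotvec()))
E
```

```text
[0.50221425 0.37212529 0.05550202] [ 0.51906041 -0.65978527 -2.31898307] [0.69027371 0.05457579 0.00766416]
[-0.01773125  0.01163138  0.07415598]
```

>>> arm_command(motion=[[0.006,0,0.005,0,0,0,1],[0,0,0,0,0,0,1],[0.006,0,0.005,0,0,0,1],[0,0,0,0,0,0,1],[0.003,0,0.0025,0,0,0,1],[0,0,0,0,0,0,1],[0,0,0,0,0,0,1],[0,0,0,0,0,0,1]])

```text
time: 11.2
ee_pos: [0.5041, 0.3577, 0.0412]
eef_rot: [0.601, 0.679, -0.278, 0.317]
wrist_force: [-3.0, 2.1, 10.0]
width: 0.0491
finger_force: 64.5
```

```bash
python3 - <<'E'
from plan import *
s=env.get_state(); r=R.from_quat(s['eef_rot']);print(s['ee_pos']-GP*r.apply([0,0,1]),s['wrist_force'],s['ft_torque'])
E
```

```text
[0.50232526 0.37216951 0.05347433] [-3.04136861  2.09112863 10.04675699] [-0.38508585  0.13131154 -0.28643681]
```

>>> arm_command(motion=[[-0.003,0,-0.0025,0,0,0,1],[-0.0025,0,-0.002,0,0,0,1],[0,0,0,0,0,0,0.2],[0,0,0,0,0,0,0],[0,0,0,0,0,0,-0.5],[0,0,0,0,0,0,-1],[0,0,0,0,0,0,-1],[0,0,0,0,0,0,-1]])

```text
time: 12.2
ee_pos: [0.504, 0.3576, 0.0406]
eef_rot: [0.601, 0.679, -0.279, 0.316]
wrist_force: [0.4, -0.0, -1.3]
width: 0.0853
finger_force: 0.0
```

```bash
python3 - <<'E'
from plan import *
s=env.get_state(); r=R.from_quat(s['eef_rot']); p=s['ee_pos']; print(p,s['wrist_force'],s['width'])
back=p-.11*r.apply([0,0,1])
Rv=tool(97.4,0,1); up=np.array([.49,.30,.29])
plan([(back,r,-1,5),(up,Rv,-1,6),(gp([.504,.362,.068],97.4,80,1,.11)[0],tool(97.4,80,1),-1,8)])
E
```

```text
[0.50404427 0.35755843 0.04056571] [ 0.44843142 -0.00475372 -1.25393585] 0.08525263592187086
[0, 0, -0.088, 0, 0, 0, -1],  
[0, 0, -0.088, 0, 0, 0, -1],  
[0, 0, -0.088, 0, 0, 0, -1],  
[0, 0, -0.088, 0, 0, 0, -1],  
[0, 0, -0.088, 0, 0, 0, -1],  
[-0.151, -0.014, -0.006, 0, 0.092, -0.001, -1],  
[-0.149, -0.014, -0.027, 0, 0.092, -0.001, -1],  
[-0.143, -0.014, -0.049, 0, 0.092, -0.001, -1],  -- q [ 0.74  0.57  1.33 -0.35  1.51  0.68] p [0.492 0.37  0.201]
[-0.134, -0.014, -0.069, 0, 0.092, -0.001, -1],  
[-0.123, -0.014, -0.087, 0, 0.092, -0.001, -1],  
[-0.109, -0.014, -0.104, 0, 0.092, -0.001, -1],  
[-0.015, 0.011, 0.103, 0, 0.111, 0, -1],  
[-0.033, 0.011, 0.099, 0, 0.111, 0, -1],  
[-0.049, 0.011, 0.092, 0, 0.111, 0, -1],  
[-0.065, 0.011, 0.082, 0, 0.111, 0, -1],  
[-0.078, 0.011, 0.069, 0, 0.111, 0, -1],  -- q [-0.13  0.54  1.83  0.9   1.24 -0.78] p [0.506 0.283 0.161]
[-0.089, 0.011, 0.055, 0, 0.111, 0, -1],  
[-0.097, 0.011, 0.039, 0, 0.111, 0, -1],  
[-0.102, 0.011, 0.021, 0, 0.111, 0, -1],
```

>>> arm_command(motion=[[0,0,-0.06,0,0,0,-1],[0,0,-0.09,0,0,0,-1],[0,0,-0.09,0,0,0,-1],[0,0,-0.1,0,0,0,-1],[0,0,-0.1,0,0,0,-1],[-0.15,-0.014,-0.006,0,0.092,-0.001,-1],[-0.15,-0.014,-0.027,0,0.092,-0.001,-1],[-0.143,-0.014,-0.05,0,0.092,0,-1]])

```text
time: 13.2
ee_pos: [0.4919, 0.3715, 0.2032]
eef_rot: [0.646, 0.733, -0.141, 0.161]
wrist_force: [0.9, 0.2, 0.8]
width: 0.0855
finger_force: 0.0
```

>>> arm_command(motion=[[-0.135,-0.014,-0.07,0,0.092,0,-1],[-0.123,-0.014,-0.087,0,0.092,0,-1],[-0.11,-0.014,-0.104,0,0.092,0,-1],[-0.015,0.011,0.06,0,0.11,0,-1],[-0.033,0.011,0.06,0,0.11,0,-1],[-0.05,0.011,0.06,0,0.11,0,-1],[-0.065,0.011,0.06,0,0.11,0,-1],[0,0,0,0,0,0,-1]])

```text
time: 14.2
ee_pos: [0.5037, 0.2763, 0.2181]
eef_rot: [0.625, 0.704, 0.222, -0.255]
wrist_force: [-0.6, 0.6, 0.5]
width: 0.0855
finger_force: 0.0
```

```bash
python3 - <<'E'
from plan import *
from m import rect
s=env.get_state(); print(s['ee_pos'],R.from_quat(s['eef_rot']).as_matrix()[:,2].round(2))
for n in ('wrist','top'):
    C=cal(n); im,d=viewer.get_image(n); 
    if n=='wrist': save('w2',im)
    for r in trace('block',n):
        P=pts(n,d,r['region'],C); m=np.median(P,0)
        if np.linalg.norm(m[:2]-[.504,.362])<.05:
            t=P[P[:,2]>.09]; print(n,r['conf'],r['location'],len(P),m.round(3),len(t),rect(t) if len(t)>20 else '', np.percentile(P[:,2],[2,98]), np.median(t[:,2]))
plan([(gp([.504,.362,.068],97.4,80,1,.11)[0],tool(97.4,80,1),-1,6)])
E
```

```text
[0.50365515 0.27628942 0.21811427] [-0.08  0.63 -0.77]
wrist 0.91 [290.5, 222.0] 3691 [0.504 0.347 0.1  ] 2409 (array([503.1, 360.6]), array([50. , 41.2]), 7.0) [0.00606486 0.10179313] 0.10053302761275323
top 0.58 [131.7, 236.5] 503 [0.502 0.349 0.097] 311 (array([501.6, 360.6]), array([49.9, 41.7]), 7.2) [0.0018737 0.1047434] 0.0997135285513755
[-0.063, 0.007, 0.068, 0, 0.075, 0, -1],  
[-0.07, 0.007, 0.06, 0, 0.075, 0, -1],  
[-0.077, 0.007, 0.051, 0, 0.075, 0, -1],  
[-0.082, 0.007, 0.042, 0, 0.075, 0, -1],  
[-0.087, 0.007, 0.032, 0, 0.075, 0, -1],  
[-0.09, 0.007, 0.021, 0, 0.075, 0, -1],
```

View pics/w2.png

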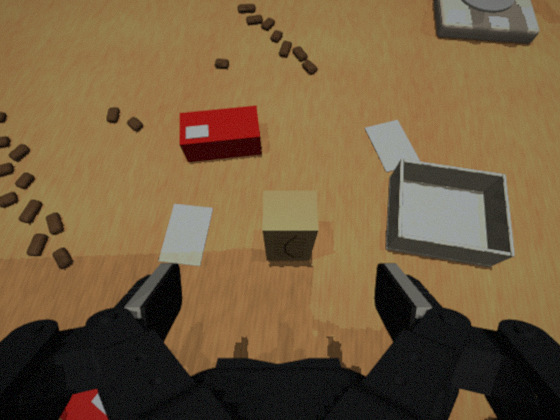

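The wrist view shows the block standing at (290,222), with its fossil face (bone outline at (293,245)) towards me at −y. Centre is (0.5025, 0.3605) and the top is at 0.100. I'll regrasp from the fossil side with the tool nearly horizontal.

>>> arm_command(motion=[[-0.06,0.007,0.068,0,0.075,0,-1],[-0.068,0.007,0.06,0,0.075,0,-1],[-0.074,0.007,0.05,0,0.072,0,-1],[-0.08,0.007,0.042,0,0.072,0,-1],[-0.084,0.007,0.032,0,0.072,0,-1],[-0.086,0.007,0.021,0,0.07,0,-1],[0,0,0,0,0,0,-1],[0,0,0,0,0,0,-1]])

```text
time: 15.4
ee_pos: [0.5152, 0.2744, 0.0872]
eef_rot: [0.511, 0.582, 0.419, -0.475]
wrist_force: [0.1, -0.0, 1.1]
width: 0.0854
finger_force: 0.0
```

```bash
python3 - <<'E'
from plan import *
s=env.get_state(); print(s['ee_pos'],R.from_quat(s['eef_rot']).as_matrix()[:,2].round(3),s['q'].round(2))
P,Rt=gp([.5031,.3555,.070],97.1,78,1); P1,_=gp([.5031,.3555,.070],97.1,78,1,.05)
plan([(P1,Rt,-1,3),(P,Rt,-1,4)])
E
```

```text
[0.5151699  0.27437808 0.0871608 ] [-0.124  0.972 -0.198] [-0.28  0.98  1.78  1.12  1.53 -1.23]
[0, -0.002, 0.07, -0.001, -0.002, 0.001, -1],  
[0, -0.002, 0.07, -0.001, -0.002, 0.001, -1],  
[0, -0.003, 0.07, -0.001, -0.002, 0.001, -1],  
[0, 0, 0.05, 0, 0, 0, -1],  
[0, 0, 0.05, 0, 0, 0, -1],  
[0, 0, 0.05, 0, 0, 0, -1],  
[0, 0, 0.05, 0, 0, 0, -1],
```

>>> arm_command(motion=[[0,-0.002,0.07,-0.001,-0.002,0.001,-1],[0,-0.003,0.07,-0.001,-0.002,0.001,-1],[0,-0.003,0.07,-0.001,-0.002,0.001,-1],[0,0,0.05,0,0,0,-1],[0,0,0.05,0,0,0,-1],[0,0,0.05,0,0,0,-1],[0,0,0.05,0,0,0,-1],[0,0,0,0,0,0,-1]])

```text
time: 16.4
ee_pos: [0.5002, 0.3736, 0.0646]
eef_rot: [0.516, 0.58, 0.417, -0.473]
wrist_force: [-0.2, -0.5, -0.1]
width: 0.0851
finger_force: 0.0
```

```bash
python3 - <<'E'
from plan import *
s=env.get_state(); r=R.from_quat(s['eef_rot']); print(s['ee_pos'],s['ee_pos']-GP*r.apply([0,0,1]),s['wrist_force'])
C=cal('wrist'); im,d=viewer.get_image('wrist')
for r in trace('block','wrist')[:3]:
    P=pts('wrist',d,r['region'],C); print(r['conf'],r['location'],np.median(P,0).round(3),np.percentile(P[P[:,2]>.095],[5,95],axis=0).round(3))
E
```

```text
[0.50016035 0.37355949 0.06460638] [0.50241536 0.35510175 0.06850852] [-0.2236104  -0.50487651 -0.14756191]
0.81 [281.0, 274.3] [0.505 0.342 0.087] [[0.482 0.339 0.096]
 [0.526 0.377 0.101]]
0.61 [169.1, 216.7] [0.395 0.473 0.034] [[0.478 0.339 0.1  ]
 [0.481 0.365 0.101]]
```

>>> arm_command(motion=[[0,0,0,0,0,0,1],[0,0,0,0,0,0,1],[0,0,0,0,0,0,1],[0,0,0,0,0,0,1],[0,0,0,0,0,0,1],[0,0,0,0,0,0,1],[0,0,0,0,0,0,1],[0,0,0,0,0,0,1]])

```text
time: 17.5
ee_pos: [0.5011, 0.3727, 0.065]
eef_rot: [0.516, 0.58, 0.417, -0.472]
wrist_force: [2.1, -1.9, 2.4]
width: 0.0488
finger_force: 65.9
```

```bash
python3 - <<'E'
from plan import *
g=np.mgrid[-100:101,-100:101].reshape(2,-1).T/1000.
a=np.radians(-12.8); c0=np.array([.540,-.1625]); ux=np.array([np.cos(a),np.sin(a)]); uy=np.array([-ux[1],ux[0]])
W=c0+g[:,:1]*ux+g[:,1:]*uy
for n in ('top','side'):
    im=cv2.imread('pics/%s0.png'%n); uv=proj(n,np.c_[W,np.full(len(W),.04)]).astype(np.float32)
    I=cv2.remap(cv2.cvtColor(im,cv2.COLOR_BGR2GRAY),uv[:,0].reshape(201,201),uv[:,1].reshape(201,201),cv2.INTER_LINEAR).astype(float)
    I=I-cv2.GaussianBlur(I,(0,0),12)
    # peak per row/column near expected line positions
    def line(axis,exp):
        out=[]
        for k in range(-45,46,3) if axis==0 else range(-25,26,3):
            prof=I[100+exp-12:100+exp+13,100+k] if axis==1 else I[100+k,100+exp-12:100+exp+13]
            w=np.clip(prof-prof.max()*.5,0,None); out.append((k,exp-12+(w@np.arange(25))/w.sum()))
        o=np.array(out); m=np.median(o[:,1]); o=o[abs(o[:,1]-m)<5]; return np.polyfit(o[:,0],o[:,1],1).round(3)
    print(n,'x-',line(1,-63),'x+',line(1,63),'y-',line(0,-38),'y+',line(0,38))
E
```

```text
top x- [-3.0000e-03 -6.6255e+01] x+ [4.0000e-03 6.0855e+01] y- [ 2.0000e-03 -4.1404e+01] y+ [3.0000e-03 3.5675e+01]
side x- [ 5.0000e-03 -6.5279e+01] x+ [-1.0000e-03  6.1653e+01] y- [ 4.0000e-03 -4.1923e+01] y+ [5.0000e-03 3.5267e+01]
```

```bash
cat > step2.py <<'E'
from plan import *
ST=np.array([.5371,-.1650]); YAW=-12.6
def rel():
    """block in tool at the regrasp (block upright on the table)"""
    T=np.load('grasp2.npz'); return T['t'],R.from_quat(T['r'])
def target(center,sgn=None):
    t,rr=rel(); a=np.radians(YAW); ux=np.array([np.cos(a),np.sin(a),0]); best=None
    for s in (1,-1):
        x=s*ux; z=np.array([0,0,-1.]); B=R.from_matrix(np.stack([x,np.cross(z,x),z],1)); Rt=B*rr.inv(); 
        if Rt.as_matrix()[:,2]@ux>0: best=(np.array(center)-Rt.apply(t),Rt)
    return best
E
python3 - <<'E'
from step2 import *
s=env.get_state(); r=R.from_quat(s['eef_rot']); p=s['ee_pos']
ax=np.radians(97.1); z=np.array([np.cos(ax),np.sin(ax),0]); x=np.array([0,0,1.]); B=R.from_matrix(np.stack([x,np.cross(z,x),z],1))
tl=r.apply([0,1,0]); c=np.array([.5025,.3605,.05]); c=c+tl*((p-c)@tl)
print('tool y vs block y',np.degrees(np.arccos(abs(tl@B.as_matrix()[:,1]))), 'centre in tool',r.inv().apply(c-p))
# pads align the block's sides with tool y
yb=tl-z*(tl@z)*0; np.savez('grasp2.npz',t=r.inv().apply(c-p),r=(r.inv()*B).as_quat())
P,Rt=target([*ST,.06]); print('place',P,Rt.as_matrix()[:,1:].round(3)); print([q.round(2) for q in ik(P,Rt,s['q'],6)])
G=p+[0,0,.13]; Rm=Slerp([0,1],R.concatenate([r,Rt]))
print(np.degrees((r.inv()*Rt).as_rotvec()))
flat=r*R.from_rotvec(np.array([0,-np.pi/2,0])); print(flat.as_matrix()[:,2])
plan([(G,r,1,4),([.5,.30,.25],flat,1,9),([.52,.06,.25],Slerp([0,1],R.concatenate([flat,Rt]))(.5),1,5),(P+[0,0,.12],Rt,1,6)])
E
```

```text
tool y vs block y 0.3313620037403939 centre in tool [-1.72573844e-02 -2.63351309e-17 -8.97838191e-03]
place [ 0.52244065 -0.16161233  0.04766891] [[ 0.221  0.201]
 [ 0.975 -0.041]
 [ 0.005 -0.979]]
[array([-0.46,  0.46,  1.98,  0.11,  0.51, -1.9 ])]
[ 41.86716144 -77.41074465 -64.91271371]
[ 0.02120798 -0.20431796 -0.97867482]
[0.127, 0, -0.027, 0, 0, 0, 1],  
[0.127, 0, -0.027, 0, 0, 0, 1],  
[0.127, 0, -0.027, 0, 0, 0, 1],  
[0.127, 0, -0.027, 0, 0, 0, 1],  
[0.017, -0.004, -0.036, 0, -0.111, 0, 1],  
[0.011, -0.004, -0.039, 0, -0.111, 0, 1],  
[0.004, -0.004, -0.04, 0, -0.111, 0, 1],  
[-0.003, -0.004, -0.04, 0, -0.111, 0, 1],  -- q [ 0.08  0.38  1.74  0.73  1.17 -0.39] p [0.501 0.34  0.219]
[-0.01, -0.004, -0.039, 0, -0.111, 0, 1],  
[-0.017, -0.004, -0.037, 0, -0.111, 0, 1],  
[-0.023, -0.004, -0.033, 0, -0.111, 0, 1],  
[-0.028, -0.004, -0.029, 0, -0.111, 0, 1],  
[-0.033, -0.004, -0.023, 0, -0.111, 0, 1],  
[-0.188, -0.007, 0.04, -0.016, 0, -0.076, 1],  
[-0.186, -0.03, 0.039, -0.016, 0, -0.076, 1],  
[-0.181, -0.054, 0.038, -0.016, 0, -0.076, 1],  -- q [ 0.31  0.24  1.65 -0.22  1.22 -0.11] p [0.512 0.156 0.25 ]
[-0.173, -0.076, 0.036, -0.016, 0, -0.076, 1],  
[-0.163, -0.097, 0.034, -0.016, 0, -0.076, 1],  
[-0.097, -0.098, 0.076, -0.014, 0, -0.064, 1],  
[-0.087, -0.109, 0.074, -0.014, 0, -0.064, 1],  
[-0.076, -0.118, 0.072, -0.014, 0, -0.064, 1],  
[-0.063, -0.127, 0.069, -0.014, 0, -0.064, 1],  
[-0.05, -0.134, 0.066, -0.014, 0, -0.064, 1],  
[-0.037, -0.14, 0.063, -0.014, 0, -0.064, 1],  -- q [-0.46  0.26  1.87  0.07  0.81 -1.86] p [ 0.522 -0.162  0.168]
```

>>> arm_command(motion=[[0.09,0,-0.02,0,0,0,1],[0.127,0,-0.027,0,0,0,1],[0.127,0,-0.027,0,0,0,1],[0.127,0,-0.027,0,0,0,1],[0.017,-0.004,-0.036,0,-0.111,0,1],[0.011,-0.004,-0.039,0,-0.111,0,1],[0.004,-0.004,-0.04,0,-0.111,0,1],[-0.003,-0.004,-0.04,0,-0.111,0,1]])

```text
time: 18.5
ee_pos: [0.5005, 0.3389, 0.2096]
eef_rot: [0.629, 0.707, 0.214, -0.243]
wrist_force: [-1.0, 0.1, -3.3]
width: 0.0491
finger_force: 65.5
```

>>> arm_command(motion=[[-0.01,-0.004,-0.039,0,-0.111,0,1],[-0.017,-0.004,-0.037,0,-0.111,0,1],[-0.023,-0.004,-0.033,0,-0.111,0,1],[-0.028,-0.004,-0.029,0,-0.111,0,1],[-0.033,-0.004,-0.023,0,-0.111,0,1],[-0.16,-0.007,0.035,-0.016,0,-0.076,1],[-0.186,-0.03,0.039,-0.016,0,-0.076,1],[-0.181,-0.054,0.038,-0.016,0,-0.076,1]])

```text
time: 19.5
ee_pos: [0.5108, 0.1619, 0.2384]
eef_rot: [0.511, 0.854, -0.055, 0.086]
wrist_force: [0.5, -1.1, -2.2]
width: 0.0488
finger_force: 65.3
```

```bash
python3 - <<'E'
from step2 import *
s=env.get_state(); print(s['ee_pos'],s['width'],s['finger_force'],s['wrist_force'],s['ft_torque'])
P,Rt=target([*ST,.06])
plan([(P+[0,0,.10],Rt,1,8)])
E
```

```text
[0.51076359 0.16191283 0.23842433] 0.048828082108416035 65.26103854179382 [ 0.5186763  -1.09164069 -2.19898825] [0.19404629 0.01989479 0.00559261]
[-0.133, -0.071, 0.074, -0.015, 0, -0.066, 1],  
[-0.125, -0.086, 0.073, -0.015, 0, -0.066, 1],  
[-0.115, -0.1, 0.07, -0.015, 0, -0.066, 1],  
[-0.104, -0.113, 0.068, -0.015, 0, -0.066, 1],  
[-0.091, -0.125, 0.065, -0.015, 0, -0.066, 1],  
[-0.078, -0.135, 0.062, -0.015, 0, -0.066, 1],  
[-0.063, -0.144, 0.059, -0.015, 0, -0.066, 1],  
[-0.048, -0.151, 0.056, -0.015, 0, -0.066, 1],  -- q [-0.46  0.29  1.89  0.08  0.76 -1.86] p [ 0.522 -0.162  0.148]
```

>>> arm_command(motion=[[-0.133,-0.071,0.06,-0.015,0,-0.066,1],[-0.125,-0.086,0.06,-0.015,0,-0.066,1],[-0.115,-0.1,0.06,-0.015,0,-0.066,1],[-0.104,-0.113,0.06,-0.015,0,-0.066,1],[-0.091,-0.125,0.06,-0.015,0,-0.066,1],[-0.078,-0.135,0.06,-0.015,0,-0.066,1],[-0.063,-0.144,0.056,-0.015,0,-0.066,1],[-0.048,-0.151,0.056,-0.015,0,-0.066,1]])

```text
time: 20.5
ee_pos: [0.5183, -0.1584, 0.1601]
eef_rot: [0.115, 0.988, -0.006, 0.103]
wrist_force: [0.7, -1.0, -2.2]
width: 0.0493
finger_force: 65.4
```

```bash
python3 - <<'E'
from step2 import *
from m import rect
s=env.get_state(); print(s['ee_pos'],R.from_quat(s['eef_rot']).as_matrix()[:,1:].round(3))
for n in ('wrist','side','top'):
    C=cal(n); im,d=viewer.get_image(n)
    if n=='side': save('side2',cv2.resize(im[110:280,200:400],None,fx=3.5,fy=3.5))
    for r in trace('block',n):
        P=pts(n,d,r['region'],C); m=np.median(P,0)
        if np.linalg.norm(m[:2]-ST)<.08: t=P[abs(P[:,2]-np.percentile(P[:,2],90))<.02]; print(n,round(r['conf'],2),r['location'],len(P),m.round(3),rect(t),np.percentile(P[:,2],[5,95]).round(3))
t,rr=rel(); q=R.from_quat(s['eef_rot']); print('pred centre',s['ee_pos']+q.apply(t),'blk axes',(q*rr).as_matrix().round(3).tolist())
P,Rt=target([*ST,.06]); plan([(P+[0,0,.012],Rt,1,7)])
E
```

```text
[ 0.51829736 -0.15839374  0.1601398 ] [[ 0.229  0.202]
 [ 0.973 -0.035]
 [ 0.013 -0.979]]
wrist 0.91 [278.5, 273.3] 21299 [ 0.498 -0.156  0.191] (array([ 514. , -158.4]), array([63.9, 59.2]), -12.6) [0.161 0.192]
side 0.91 [320.1, 173.4] 367 [ 0.504 -0.15   0.178] (array([ 530.7, -163.7]), array([103. ,  54.2]), -12.4) [0.153 0.192]
top 0.92 [332.0, 213.5] 473 [ 0.554 -0.164  0.191] (array([ 551. , -167.1]), array([58.8, 51. ]), -13.3) [0.176 0.195]
pred centre [ 0.53291672 -0.16198878  0.17245963] blk axes [[-0.974, 0.225, 0.001], [0.225, 0.974, 0.008], [0.001, 0.008, -1.0]]
[0.009, -0.003, 0.057, 0.001, 0, -0.001, 1],  
[0.009, -0.003, 0.057, 0.001, 0, -0.001, 1],  
[0.009, -0.003, 0.057, 0.001, 0, -0.001, 1],  
[0.009, -0.003, 0.057, 0.001, 0, -0.001, 1],  
[0.009, -0.003, 0.057, 0.001, 0, -0.001, 1],  
[0.009, -0.003, 0.057, 0.001, 0, -0.001, 1],  
[0.009, -0.003, 0.057, 0.001, 0, -0.001, 1],
```

View pics/side2.png

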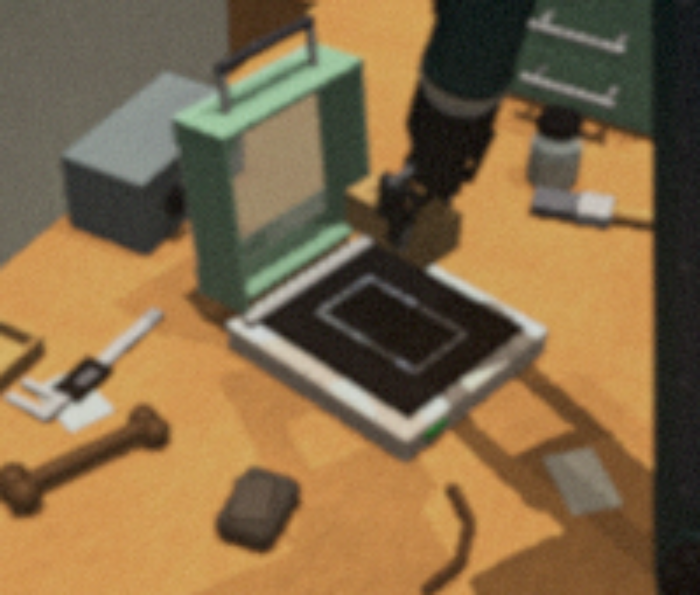

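The block hangs flat at crop (405,225), over the front of the bed. The measured centre agrees with the prediction to about 2 mm, so I lower it.

>>> arm_command(motion=[[0.009,-0.003,0.057,0,0,0,1],[0.009,-0.003,0.057,0,0,0,1],[0.009,-0.003,0.057,0,0,0,1],[0.009,-0.003,0.057,0,0,0,1],[0.009,-0.003,0.057,0,0,0,1],[0.009,-0.003,0.057,0,0,0,1],[0.009,-0.003,0.057,0,0,0,1],[0,0,0,0,0,0,1]])

```text
time: 21.8
ee_pos: [0.5234, -0.1627, 0.0591]
eef_rot: [0.117, 0.988, -0.006, 0.103]
wrist_force: [0.3, 0.6, -3.0]
width: 0.0494
finger_force: 65.4
```

```bash
python3 - <<'E'
from step2 import *
s=env.get_state(); t,rr=rel(); q=R.from_quat(s['eef_rot']); print('pred centre',s['ee_pos']+q.apply(t),(q*rr).as_matrix().round(3).tolist(),s['wrist_force'])
P,Rt=target([*ST,.06]); plan([(P+[0,0,.002],Rt,1,3)])
E
```

```text
pred centre [ 0.53798969 -0.16634069  0.07146888] [[-0.973, 0.23, 0.001], [0.23, 0.973, 0.008], [0.001, 0.009, -1.0]] [ 0.34758699  0.57542409 -2.98841967]
[0.004, 0.001, 0.012, 0.001, 0, -0.003, 1],  
[0.004, 0.001, 0.012, 0.001, 0, -0.003, 1],  
[0.004, 0.001, 0.012, 0.001, 0, -0.003, 1],
```

>>> arm_command(motion=[[0.004,0.001,0.012,0.001,0,-0.003,1],[0.004,0.001,0.012,0.001,0,-0.003,1],[0.004,0.001,0.012,0.001,0,-0.003,1],[0.0005,0,0.005,0,0,0,1],[0.0005,0,0.005,0,0,0,1],[0,0,0,0,0,0,1],[0,0,0,0,0,0,1],[0,0,0,0,0,0,1]])

```text
time: 22.8
ee_pos: [0.5236, -0.1619, 0.0494]
eef_rot: [0.11, 0.988, -0.009, 0.104]
wrist_force: [-3.4, 1.6, 7.3]
width: 0.0489
finger_force: 66.6
```

```bash
python3 - <<'E'
from step2 import *
s=env.get_state(); t,rr=rel(); q=R.from_quat(s['eef_rot']); print('pred centre',s['ee_pos']+q.apply(t),(q*rr).as_matrix().round(3).tolist(),s['wrist_force'],s['ft_torque'])
E
```

```text
pred centre [ 0.53826526 -0.16528429  0.06179656] [[-0.976, 0.217, 0.003], [0.217, 0.976, -0.0], [-0.003, 0.0, -1.0]] [-3.36325724  1.62567959  7.30668657] [0.10323658 0.6049321  0.01115288]
```

>>> arm_command(motion=[[0,0,-0.003,0,0,0,1],[0,0,0,0,0,0,1],[0,0,0,0,0,0,0.2],[0,0,0,0,0,0,0],[0,0,0,0,0,0,-0.5],[0,0,0,0,0,0,-1],[0,0,0,0,0,0,-1],[0,0,0,0,0,0,-1]])

```text
time: 23.8
ee_pos: [0.5236, -0.162, 0.0494]
eef_rot: [0.11, 0.988, -0.009, 0.104]
wrist_force: [-0.2, -0.3, -0.6]
width: 0.0851
finger_force: 0.0
```

>>> arm_command(motion=[[0,0,-0.06,0,0,0,-1],[0,0,-0.1,0,0,0,-1],[0,0,-0.15,0,0,0,-1],[0,0,-0.2,0,0,0,-1],[0,0,-0.2,0,0,0,-1],[0,0,-0.2,0,0,0,-1],[0,0,-0.1,0,0,0,-1],[0,0,0,0,0,0,-1]])

```text
time: 24.8
ee_pos: [0.4728, -0.1522, 0.2996]
eef_rot: [0.11, 0.988, -0.01, 0.107]
wrist_force: [0.1, 0.5, 0.7]
width: 0.0851
finger_force: 0.0
```

```bash
python3 - <<'E'
from step2 import *
from m import rect
s=env.get_state(); print(s['ee_pos'],s['q'].round(2))
for n in ('wrist','side','top'):
    C=cal(n); im,d=viewer.get_image(n)
    if n=='wrist': save('w3',im)
    for r in trace('block',n):
        P=pts(n,d,r['region'],C); m=np.median(P,0)
        if np.linalg.norm(m[:2]-ST)<.08: t=P[abs(P[:,2]-.08)<.008]; print(n,round(r['conf'],2),r['location'],len(P),m.round(3),rect(t),np.median(t[:,2]))
    for r in trace('hood_handle',n)[:2]:
        P=pts(n,d,r['region'],C); t=P[P[:,2]>P[:,2].max()-.02]; print(n,'handle',r['conf'],len(t),rect(t) if len(t)>10 else '',np.median(t,0).round(3),t[:,2].max())
E
```

```text
[ 0.47280273 -0.1521504   0.29960941] [-0.5   0.03  1.78  0.07  1.12 -1.87]
wrist 0.86 [277.3, 189.6] 3704 [ 0.527 -0.164  0.08 ] (array([ 537.9, -166.1]), array([101.2,  50. ]), -12.3) 0.08043296398030161
wrist handle 0.83 8  [ 0.444 -0.163  0.371] 0.3730593353810132
side 0.76 [310.5, 196.5] 537 [ 0.534 -0.151  0.076] (array([ 537.5, -164.4]), array([103.2,  56.4]), -10.6) 0.07963713287201946
side handle 0.92 100 (array([ 704.1, -200.3]), array([128.7,  12.6]), 77.5) [ 0.705 -0.188  0.289] 0.29629989623039066
top 0.85 [329.1, 222.4] 739 [ 0.535 -0.164  0.08 ] (array([ 536. , -165.5]), array([99.9, 50. ]), -12.3) 0.08048260193705892
top handle 0.88 314 (array([ 703.6, -201.7]), array([129.5,  13.2]), 77.4) [ 0.703 -0.201  0.291] 0.29829631461844985
top handle 0.6 543 (array([701.2, 125.8]), array([168.8,  51.3]), 67.1) [0.705 0.135 0.026] 0.03812892887063324
```

View pics/w3.png

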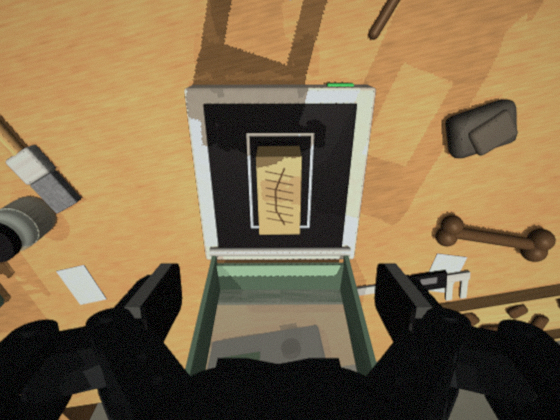

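The block lies fossil up inside the white lines, at (279,190) in the wrist view: centre about (0.537, −0.165), yaw −12.3°, top at 0.080. The hood has been nudged back to its stop, with the bar now at (0.704, −0.2015, 0.291). Next is the handle.

```bash
cat > hood.py <<'E'
from step2 import *
UX=np.array([np.cos(np.radians(YAW)),np.sin(np.radians(YAW)),0]); H=np.array([*ST,.04])+.105*UX
def bar(th): c,s=np.cos(th),np.sin(th); return H+UX*(-.253*c+.035*s)+np.array([0,0,.253*s+.035*c])
E
python3 - <<'E'
from hood import *
s=env.get_state()
for th in (1.6,1.66,1.69): print(th,bar(th).round(4))
for fl in (0,1):
    Rt=tool(YAW-90,0,fl)
    for th in (1.69,1.2,.8,.4,0): print(fl,th,[q.round(2) for q in ik(bar(th)+[0,0,-.019],Rt,s['q'],4)][:2])
E
```

```text
1.6 [ 0.6809 -0.1971  0.2919]
1.66 [ 0.6956 -0.2004  0.2889]
1.69 [ 0.7028 -0.202   0.287 ]
0 1.69 [array([-0.37,  0.53,  1.14, -0.  ,  1.47, -0.15]), array([-0.37,  0.53,  1.14, -0.  ,  1.47, -0.15])]
0 1.2 [array([-0.41,  0.34,  1.44, -0.  ,  1.36, -0.19]), array([-0.41,  0.34,  1.44, -0.  ,  1.36, -0.19])]
0 0.8 [array([-0.44,  0.24,  1.7 , -0.  ,  1.2 , -0.22]), array([-0.44,  0.24,  1.7 , -0.  ,  1.2 , -0.22])]
0 0.4 [array([-0.47,  0.24,  1.92, -0.  ,  0.98, -0.25]), array([-0.47,  0.24,  1.92, -0.  ,  0.98, -0.25])]
0 0 [array([-0.49,  0.37,  2.09, -0.  ,  0.68, -0.27]), array([-0.49,  0.37,  2.09, -0.  ,  0.68, -0.27])]
1 1.69 []
1 1.2 [array([-0.41,  0.34,  1.44,  0.  ,  1.36,  2.96])]
1 0.8 [array([-0.44,  0.24,  1.7 ,  0.  ,  1.2 ,  2.92])]
1 0.4 [array([-0.47,  0.24,  1.92,  0.  ,  0.98,  2.89])]
1 0 [array([-0.49,  0.37,  2.09,  0.  ,  0.68,  2.87])]
```

```bash
python3 - <<'E'
from hood import *
Rt=tool(YAW-90,0,0); s=env.get_state()
b=np.array([.703,-.202,.289])
plan([([.50,-.16,.42],Slerp([0,1],R.concatenate([R.from_quat(s['eef_rot']),Rt]))(.25),-1,3),(b+[0,0,.1],Rt,-1,8),(b+[0,0,-.017],Rt,-1,5)])
E
```

```text
[-0.072, -0.002, -0.154, 0.009, 0.008, 0.083, -1],  
[-0.07, 0.005, -0.155, 0.009, 0.008, 0.083, -1],  
[-0.067, 0.012, -0.156, 0.009, 0.008, 0.083, -1],  
[-0.091, 0.041, 0.032, 0.01, 0.009, 0.093, -1],  
[-0.085, 0.054, 0.03, 0.01, 0.009, 0.093, -1],  
[-0.076, 0.066, 0.028, 0.01, 0.009, 0.093, -1],  
[-0.066, 0.077, 0.025, 0.01, 0.009, 0.093, -1],  
[-0.055, 0.086, 0.023, 0.01, 0.009, 0.093, -1],  -- q [-0.38  0.31  1.18 -0.02  1.59 -0.6 ] p [ 0.627 -0.186  0.401]
[-0.042, 0.094, 0.021, 0.01, 0.009, 0.093, -1],  
[-0.028, 0.099, 0.019, 0.01, 0.009, 0.093, -1],  
[-0.013, 0.103, 0.017, 0.01, 0.009, 0.093, -1],  
[0, 0, 0.094, 0, 0, 0, -1],  
[0, 0, 0.094, 0, 0, 0, -1],  
[0, 0, 0.094, 0, 0, 0, -1],  
[0, 0, 0.094, 0, 0, 0, -1],  
[0, 0, 0.094, 0, 0, 0, -1],  -- q [-0.37  0.53  1.14 -0.    1.48 -0.15] p [ 0.703 -0.202  0.272]
```

>>> arm_command(motion=[[-0.072,-0.002,-0.154,0.009,0.008,0.083,-1],[-0.07,0.005,-0.155,0.009,0.008,0.083,-1],[-0.067,0.012,-0.156,0.009,0.008,0.083,-1],[-0.091,0.041,0.032,0.01,0.009,0.093,-1],[-0.085,0.054,0.03,0.01,0.009,0.093,-1],[-0.076,0.066,0.028,0.01,0.009,0.093,-1],[-0.066,0.077,0.025,0.01,0.009,0.093,-1],[-0.055,0.086,0.023,0.01,0.009,0.093,-1]])

```text
time: 26.25
ee_pos: [0.6276, -0.1866, 0.4009]
eef_rot: [0.627, 0.779, -0.003, 0.035]
wrist_force: [0.1, -1.0, -0.1]
width: 0.085
finger_force: 0.0
```

>>> arm_command(motion=[[-0.042,0.094,0.021,0.01,0.009,0.093,-1],[-0.028,0.099,0.019,0.01,0.009,0.093,-1],[-0.013,0.103,0.017,0.01,0.009,0.093,-1],[0,0,0,0,0,0,-1],[0,0,0,0,0,0,-1],[0,0,0,0,0,0,-1],[0,0,0,0,0,0,-1],[0,0,0,0,0,0,-1]])

```text
time: 27.25
ee_pos: [0.7027, -0.2023, 0.3913]
eef_rot: [0.78, 0.626, -0.0, 0.005]
wrist_force: [0.9, 0.6, -0.1]
width: 0.0856
finger_force: 0.0
```

```bash
python3 - <<'E'
from hood import *
from m import rect
s=env.get_state(); print(s['ee_pos'],R.from_quat(s['eef_rot']).as_matrix()[:,1:].round(3))
for n in ('wrist','side'):
    C=cal(n); im,d=viewer.get_image(n)
    if n=='wrist': save('w4',im)
    for r in trace('hood_handle',n)[:2]:
        P=pts(n,d,r['region'],C); t=P[(P[:,2]>.275)&(P[:,2]<.31)&(abs(P[:,0]-.7)<.05)]; print(n,'handle',round(r['conf'],2),r['location'],len(t),rect(t) if len(t)>10 else '',np.percentile(t[:,2],[50,98]) if len(t) else '')
Rt=tool(YAW-90,0,0); b=np.array([.703,-.202,.289])
plan([(b+[0,0,.03],Rt,-1,3),(b+[0,0,-.017],Rt,-1,4)])
E
```

```text
[ 0.70269362 -0.20227038  0.39134576] [[ 0.976  0.005]
 [-0.216 -0.008]
 [ 0.007 -1.   ]]
wrist handle 0.6 [273.1, 180.6] 2441 (array([ 705.8, -201.2]), array([130. ,  12.1]), 77.7) [0.29188504 0.29383551]
wrist handle 0.46 [298.5, 37.2] 0  
side handle 0.61 [277.7, 155.1] 115 (array([ 703.6, -198.8]), array([127.1,  15. ]), 76.5) [0.28916091 0.29376006]
[0.001, -0.001, 0.096, 0.001, 0.001, 0, -1],  
[0.001, 0, 0.096, 0.001, 0.001, 0, -1],  
[0.001, 0, 0.096, 0.001, 0.001, 0, -1],  
[0, 0, 0.047, 0, 0, 0, -1],  
[0, 0, 0.047, 0, 0, 0, -1],  
[0, 0, 0.047, 0, 0, 0, -1],  
[0, 0, 0.047, 0, 0, 0, -1],
```

View pics/w4.png

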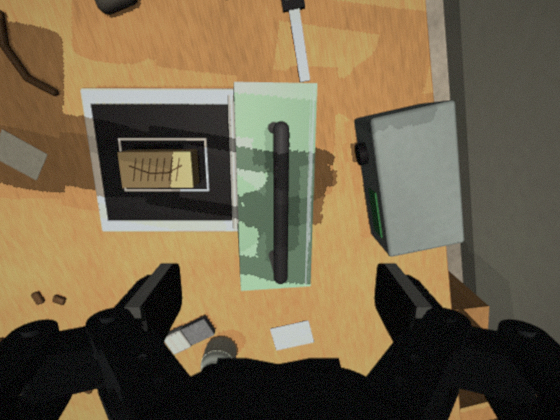

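The bar shows at (280,200), between the fingers, with its top at 0.293 (centre 0.287). The block is still in its rectangle at (160,168). I go down and pinch the bar.

>>> arm_command(motion=[[0.001,0.002,0.096,0.001,0.001,0,-1],[0.001,0.002,0.096,0.001,0.001,0,-1],[0.001,0.002,0.096,0.001,0.001,0,-1],[0,0,0.049,0,0,0,-1],[0,0,0.049,0,0,0,-1],[0,0,0.049,0,0,0,-1],[0,0,0.049,0,0,0,-1],[0,0,0,0,0,0,-1]])

```text
time: 28.45
ee_pos: [0.7043, -0.2022, 0.2684]
eef_rot: [0.78, 0.626, -0.001, 0.0]
wrist_force: [0.4, 0.0, 0.2]
width: 0.0856
finger_force: 0.0
```

>>> arm_command(motion=[[0,0,0,0,0,0,0],[0,0,0,0,0,0,0.5],[0,0,0,0,0,0,0.8],[0,0,0,0,0,0,1],[0,0,0,0,0,0,1],[0,0,0,0,0,0,1],[0,0,0,0,0,0,1],[0,0,0,0,0,0,1]])

```text
time: 29.45
ee_pos: [0.7053, -0.2026, 0.2701]
eef_rot: [0.78, 0.626, -0.0, 0.001]
wrist_force: [1.2, -0.4, 2.4]
width: 0.0101
finger_force: 58.5
```

```bash
cat > arc.py <<'E'
from hood import *
import sys
def arc(th1,n):
    s=env.get_state(); p=s['ee_pos']; r=R.from_quat(s['eef_rot']); g=p-GP*r.apply([0,0,1])-H
    th=np.arctan2(g[2],-(g@UX)); rad=np.hypot(g[2],g@UX); a0=np.arctan2(.035,.253)
    print('theta',th-a0,'radius',rad,'force',s['wrist_force'].round(1),s['width'],s['finger_force'],'p',p.round(4))
    Rt=tool(YAW-90,0,0); off=g-UX*(-rad*np.cos(th))-[0,0,rad*np.sin(th)]
    w=[]
    for i in range(1,n+1):
        t=th+(th1+a0-th)*i/n; G=H+off+UX*(-rad*np.cos(t))+np.array([0,0,rad*np.sin(t)]); w.append((G+GP*Rt.apply([0,0,1]),r if i<0 else Rt,1,1))
    plan(w)
if __name__=='__main__': arc(float(sys.argv[1]),int(sys.argv[2]))
E
python3 arc.py 1.1 16
```

```text
theta 1.6971392360456732 radius 0.2580708608320159 force [ 1.2 -0.4  2.4] 0.010137475414273185 58.50953221321106 p [ 0.7053 -0.2026  0.2701]
[0, -0.038, -0.009, 0.001, 0.001, 0.001, 1],  
[0, -0.038, -0.008, 0, 0, 0, 1],  
[0, -0.038, -0.007, 0, 0, 0, 1],  
[0, -0.038, -0.005, 0, 0, 0, 1],  
[0, -0.038, -0.004, 0, 0, 0, 1],  
[0, -0.038, -0.002, 0, 0, 0, 1],  
[0, -0.039, -0.001, 0, 0, 0, 1],  
[0, -0.039, 0.001, 0, 0, 0, 1],  -- q [-0.39  0.41  1.31 -0.    1.42 -0.17] p [ 0.631 -0.186  0.279]
[0, -0.038, 0.002, 0, 0, 0, 1],  
[0, -0.038, 0.003, 0, 0, 0, 1],  
[0, -0.038, 0.005, 0, 0, 0, 1],  
[0, -0.038, 0.006, 0, 0, 0, 1],  
[0, -0.038, 0.008, 0, 0, 0, 1],  
[0, -0.037, 0.009, 0, 0, 0, 1],  
[0, -0.037, 0.011, 0, 0, 0, 1],  
[0, -0.037, 0.012, 0, 0, 0, 1],  -- q [-0.41  0.31  1.5  -0.    1.33 -0.19] p [ 0.557 -0.169  0.265]
```

>>> arm_command(motion=[[0,-0.02,-0.005,0,0,0,1],[0,-0.038,-0.008,0,0,0,1],[0,-0.038,-0.007,0,0,0,1],[0,-0.038,-0.005,0,0,0,1],[0,-0.038,-0.004,0,0,0,1],[0,-0.038,-0.002,0,0,0,1],[0,-0.039,-0.001,0,0,0,1],[0,-0.039,0.001,0,0,0,1]])

```text
time: 30.45
ee_pos: [0.6346, -0.1868, 0.2794]
eef_rot: [0.78, 0.626, 0.001, 0.002]
wrist_force: [2.6, 0.4, 9.6]
width: 0.0099
finger_force: 62.4
```

```bash
python3 arc.py 0.8 16
```

```text
theta 1.4131684010825163 radius 0.25840663064500347 force [2.6 0.4 9.6] 0.009904139039342001 62.3714804649353 p [ 0.6346 -0.1868  0.2794]
[0, -0.04, 0.001, 0.003, 0.001, 0.001, 1],  
[0, -0.039, 0.003, 0, 0, 0, 1],  
[0, -0.039, 0.005, 0, 0, 0, 1],  
[0, -0.039, 0.006, 0, 0, 0, 1],  
[0, -0.039, 0.008, 0, 0, 0, 1],  
[0, -0.039, 0.009, 0, 0, 0, 1],  
[0, -0.038, 0.011, 0, 0, 0, 1],  
[0, -0.038, 0.012, 0, 0, 0, 1],  -- q [-0.41  0.31  1.5  -0.    1.33 -0.19] p [ 0.559 -0.17   0.266]
[0, -0.037, 0.013, 0, 0, 0, 1],  
[0, -0.037, 0.015, 0, 0, 0, 1],  
[0, -0.036, 0.016, 0, 0, 0, 1],  
[0, -0.035, 0.018, 0, 0, 0, 1],  
[0, -0.035, 0.019, 0, 0, 0, 1],  
[0, -0.034, 0.02, 0, 0, 0, 1],  
[0, -0.033, 0.022, 0, 0, 0, 1],  
[0, -0.032, 0.023, 0, 0, 0, 1],  -- q [-0.44  0.24  1.7  -0.    1.21 -0.22] p [ 0.49  -0.155  0.229]
```

```bash
cat > arc2.py <<'E'
from hood import *
import sys
th0,th1,n=float(sys.argv[1]),float(sys.argv[2]),int(sys.argv[3]); Rt=tool(YAW-90,0,0)
s=env.get_state(); G=s['ee_pos']-GP*R.from_quat(s['eef_rot']).apply([0,0,1])
if th0<0:
    f=lambda t:(bar(t)-G)@UX; from scipy.optimize import brentq; th0=brentq(f,-.3,1.6) if f(-.3)*f(1.6)<0 else .3
print('theta',th0,'dz',(G-bar(th0)).round(4),s['wrist_force'].round(1),s['finger_force'])
y=np.array([-UX[1],UX[0],0]); off=y*((G-bar(th0))@y)+[0,0,.003]
plan([(bar(t)+off+GP*Rt.apply([0,0,1]),Rt,1,1) for t in np.linspace(th0,th1,n+1)[1:]])
E
python3 arc2.py -1 0.8 16
```

```text
theta 1.412931790641453 dz [0.    0.    0.003] [2.6 0.4 9.6] 62.3714804649353
[0, -0.039, 0.001, 0.003, 0.001, 0.001, 1],  
[0, -0.039, 0.003, 0, 0, 0, 1],  
[0, -0.039, 0.005, 0, 0, 0, 1],  
[0, -0.039, 0.006, 0, 0, 0, 1],  
[0, -0.038, 0.007, 0, 0, 0, 1],  
[0, -0.038, 0.009, 0, 0, 0, 1],  
[0, -0.038, 0.01, 0, 0, 0, 1],  
[0, -0.037, 0.012, 0, 0, 0, 1],  -- q [-0.41  0.31  1.5  -0.    1.34 -0.19] p [ 0.56  -0.17   0.266]
[0, -0.037, 0.013, 0, 0, 0, 1],  
[0, -0.036, 0.015, 0, 0, 0, 1],  
[0, -0.036, 0.016, 0, 0, 0, 1],  
[0, -0.035, 0.017, 0, 0, 0, 1],  
[0, -0.034, 0.019, 0, 0, 0, 1],  
[0, -0.034, 0.02, 0, 0, 0, 1],  
[0, -0.033, 0.021, 0, 0, 0, 1],  
[0, -0.032, 0.023, 0, 0, 0, 1],  -- q [-0.44  0.24  1.69 -0.    1.21 -0.22] p [ 0.492 -0.155  0.23 ]
```

>>> arm_command(motion=[[0,-0.039,0.001,0.003,0.001,0.001,1],[0,-0.039,0.003,0,0,0,1],[0,-0.039,0.005,0,0,0,1],[0,-0.039,0.006,0,0,0,1],[0,-0.038,0.007,0,0,0,1],[0,-0.038,0.009,0,0,0,1],[0,-0.038,0.01,0,0,0,1],[0,-0.037,0.012,0,0,0,1]])

```text
time: 31.45
ee_pos: [0.5587, -0.1698, 0.264]
eef_rot: [0.78, 0.625, -0.001, -0.002]
wrist_force: [2.6, -0.4, 1.8]
width: 0.0098
finger_force: 63.9
```

```bash
python3 arc2.py -1 0.5 16
```

```text
theta 1.1033643011445948 dz [-0.     -0.      0.0013] [ 2.6 -0.4  1.8] 63.90130162239075
[0, -0.036, 0.007, -0.003, 0, 0, 1],  
[0, -0.036, 0.015, 0, 0, 0, 1],  
[0, -0.035, 0.016, 0, 0, 0, 1],  
[0, -0.034, 0.017, 0, 0, 0, 1],  
[0, -0.034, 0.018, 0, 0, 0, 1],  
[0, -0.033, 0.02, 0, 0, 0, 1],  
[0, -0.032, 0.021, 0, 0, 0, 1],  
[0, -0.032, 0.022, 0, 0, 0, 1],  -- q [-0.44  0.24  1.69 -0.    1.21 -0.22] p [ 0.492 -0.155  0.23 ]
[0, -0.031, 0.023, 0, 0, 0, 1],  
[0, -0.03, 0.024, 0, 0, 0, 1],  
[0, -0.029, 0.026, 0, 0, 0, 1],  
[0, -0.028, 0.027, 0, 0, 0, 1],  
[0, -0.027, 0.028, 0, 0, 0, 1],  
[0, -0.026, 0.029, 0, 0, 0, 1],  
[0, -0.025, 0.03, 0, 0, 0, 1],  
[0, -0.024, 0.031, 0, 0, 0, 1],  -- q [-0.46  0.23  1.87 -0.    1.05 -0.24] p [ 0.439 -0.143  0.176]
```

>>> arm_command(motion=[[0,-0.036,0.012,-0.002,0,0,1],[0,-0.036,0.015,0,0,0,1],[0,-0.035,0.016,0,0,0,1],[0,-0.034,0.017,0,0,0,1],[0,-0.034,0.018,0,0,0,1],[0,-0.033,0.02,0,0,0,1],[0,-0.032,0.021,0,0,0,1],[0,-0.032,0.022,0,0,0,1]])

```text
time: 32.45
ee_pos: [0.4929, -0.1553, 0.2289]
eef_rot: [0.78, 0.625, 0.0, 0.0]
wrist_force: [2.1, 0.4, -1.9]
width: 0.0101
finger_force: 63.7
```

>>> arm_command(motion=[[0,-0.031,0.023,0,0,0,1],[0,-0.03,0.024,0,0,0,1],[0,-0.029,0.026,0,0,0,1],[0,-0.028,0.027,0,0,0,1],[0,-0.027,0.028,0,0,0,1],[0,-0.026,0.029,0,0,0,1],[0,-0.025,0.03,0,0,0,1],[0,-0.024,0.031,0,0,0,1]])

```text
time: 33.45
ee_pos: [0.4397, -0.1435, 0.1742]
eef_rot: [0.78, 0.625, 0.0, 0.0]
wrist_force: [3.4, -0.7, -2.6]
width: 0.0098
finger_force: 64.6
```

```bash
python3 arc2.py -1 0.05 16
```

```text
theta 0.5029396118814947 dz [-0.     -0.0002  0.0006] [ 3.4 -0.7 -2.6] 64.55436587333679
[0, -0.017, 0.014, 0, 0, 0, 1],  
[0, -0.016, 0.024, 0, 0, 0, 1],  
[0, -0.016, 0.024, 0, 0, 0, 1],  
[0, -0.015, 0.025, 0, 0, 0, 1],  
[0, -0.014, 0.025, 0, 0, 0, 1],  
[0, -0.013, 0.026, 0, 0, 0, 1],  
[0, -0.013, 0.026, 0, 0, 0, 1],  
[0, -0.012, 0.026, 0, 0, 0, 1],  -- q [-0.48  0.26  1.98 -0.    0.9  -0.26] p [ 0.411 -0.137  0.127]
[0, -0.011, 0.027, 0, 0, 0, 1],  
[0, -0.01, 0.027, 0, 0, 0, 1],  
[0, -0.01, 0.027, 0, 0, 0, 1],  
[0, -0.009, 0.027, 0, 0, 0, 1],  
[0, -0.008, 0.028, 0, 0, 0, 1],  
[0, -0.007, 0.028, 0, 0, 0, 1],  
[0, -0.007, 0.028, 0, 0, 0, 1],  
[0, -0.006, 0.028, 0, 0, 0, 1],  -- q [-0.49  0.34  2.07 -0.    0.73 -0.27] p [ 0.395 -0.133  0.072]
```

>>> arm_command(motion=[[0,-0.017,0.023,0,0,0,1],[0,-0.016,0.024,0,0,0,1],[0,-0.016,0.024,0,0,0,1],[0,-0.015,0.025,0,0,0,1],[0,-0.014,0.025,0,0,0,1],[0,-0.013,0.026,0,0,0,1],[0,-0.013,0.026,0,0,0,1],[0,-0.012,0.026,0,0,0,1]])

```text
time: 34.45
ee_pos: [0.4111, -0.1371, 0.1246]
eef_rot: [0.78, 0.625, -0.0, -0.0]
wrist_force: [3.0, -0.8, 0.2]
width: 0.0099
finger_force: 63.1
```

>>> arm_command(motion=[[0,-0.011,0.027,0,0,0,1],[0,-0.01,0.027,0,0,0,1],[0,-0.01,0.027,0,0,0,1],[0,-0.009,0.027,0,0,0,1],[0,-0.008,0.028,0,0,0,1],[0,-0.007,0.02,0,0,0,1],[0,-0.006,0.02,0,0,0,1],[0,0,0,0,0,0,1]])

```text
time: 35.45
ee_pos: [0.3968, -0.1338, 0.0808]
eef_rot: [0.78, 0.625, 0.0, 0.0]
wrist_force: [3.2, -0.4, -1.7]
width: 0.0095
finger_force: 61.3
```

```bash
python3 arc2.py -1 0.0 8; python3 -c "
from hood import *
s=env.get_state(); print(s['ee_pos'], bar(0), s['ee_pos'][2]+.019-.075)"
```

```text
theta 0.09127194900555867 dz [-0.     -0.0002  0.0018] [ 3.2 -0.4 -1.7] 61.344791650772095
[0, -0.003, 0.007, 0, 0, 0, 1],  
[0, -0.002, 0.011, 0, 0, 0, 1],  
[0, -0.002, 0.011, 0, 0, 0, 1],  
[0, -0.002, 0.011, 0, 0, 0, 1],  
[0, -0.002, 0.011, 0, 0, 0, 1],  
[0, -0.002, 0.011, 0, 0, 0, 1],  
[0, -0.002, 0.012, 0, 0, 0, 1],  
[0, -0.002, 0.012, 0, 0, 0, 1],  -- q [-0.49  0.37  2.08 -0.    0.69 -0.27] p [ 0.393 -0.133  0.059]
[ 0.39676454 -0.13384912  0.08075329] [ 0.39266432 -0.1327148   0.075     ] 0.024753290171028966
```

>>> arm_command(motion=[[0,-0.003,0.011,0,0,0,1],[0,-0.002,0.011,0,0,0,1],[0,-0.002,0.011,0,0,0,1],[0,-0.002,0.011,0,0,0,1],[0,-0.002,0.011,0,0,0,1],[0,-0.001,0.011,0,0,0,1],[0,-0.001,0.011,0,0,0,1],[0,0,0.008,0,0,0,1]])

```text
time: 36.45
ee_pos: [0.3929, -0.133, 0.0595]
eef_rot: [0.78, 0.625, -0.0, -0.0]
wrist_force: [2.4, -1.0, 0.9]
width: 0.0101
finger_force: 60.9
```

>>> arm_command(motion=[[0,-0.001,0.008,0,0,0,1],[0,0,0.006,0,0,0,1],[0,0,0.006,0,0,0,1],[0,0,0,0,0,0,1],[0,0,0,0,0,0,1],[0,0,0,0,0,0,1],[0,0,0,0,0,0,1],[0,0,0,0,0,0,1]])

```text
time: 37.45
ee_pos: [0.3928, -0.133, 0.0581]
eef_rot: [0.78, 0.626, -0.0, 0.001]
wrist_force: [-7.6, 4.5, 64.8]
width: 0.0096
finger_force: 68.6
```

```bash
python3 - <<'E'
from hood import *
from m import rect
s=env.get_state(); print(s['ee_pos'][2]+.019-.075,s['wrist_force'])
im,d=viewer.get_image('side'); h=trace('hood','side')[0]; P=pts('side',d,h['region']); print(h['conf'],h['location'],[np.percentile(P[:,i],[2,50,98]).round(3) for i in range(3)])
E
```

```text
0.0021065599776209643 [-7.64216076  4.53707286 64.79745305]
0.68 [308.1, 193.6] [array([0.434, 0.533, 0.645]), array([-0.254, -0.113, -0.051]), array([0.043, 0.11 , 0.116])]
```

Contact: the hood is shut, and the press is 65 N. I ease that off, open the fingers halfway (the front wall is 47 mm away) and lift clear.

>>> arm_command(motion=[[0,0,-0.006,0,0,0,1],[0,0,-0.005,0,0,0,1],[0,0,-0.002,0,0,0,1],[0,0,0,0,0,0,1],[0,0,0,0,0,0,0.5],[0,0,0,0,0,0,0.2],[0,0,0,0,0,0,0.1],[0,0,0,0,0,0,0.1]])

```text
time: 38.55
ee_pos: [0.3873, -0.1302, 0.0568]
eef_rot: [0.78, 0.625, -0.002, -0.005]
wrist_force: [-8.3, 2.2, 4.5]
width: 0.0383
finger_force: 0.0
```

```bash
python3 - <<'E'
from hood import *
s=env.get_state(); print(s['ee_pos'],s['wrist_force'],s['width'])
E
```

```text
[ 0.38734467 -0.13016043  0.05680854] [-8.30508908  2.16941198  4.48764302] 0.038308196540384636
```

>>> arm_command(motion=[[0,0,-0.02,0,0,0,0.1],[0,0,-0.06,0,0,0,0.1],[0,0,-0.1,0,0,0,0.1],[0,0,-0.16,0,0,0,0.1],[0,0,-0.2,0,0,0,0.1],[0,0,-0.2,0,0,0,0.1],[0,0,-0.2,0,0,0,0.1],[0,0,0,0,0,0,0.1]])

```text
time: 39.55
ee_pos: [0.3952, -0.1341, 0.2967]
eef_rot: [0.78, 0.625, 0.001, 0.004]
wrist_force: [0.9, -1.3, -0.5]
width: 0.0384
finger_force: 0.0
```

```bash
python3 - <<'E'
from hood import *
from m import rect
s=env.get_state(); print(s['ee_pos'],s['wrist_force'])
for n in ('side','wrist'):
    C=cal(n); im,d=viewer.get_image(n)
    if n=='side': save('side3',cv2.resize(im[110:340,150:430],None,fx=2.5,fy=2.5))
    for t in ('hood_handle','hood','block'):
        for h in trace(t,n)[:1]:
            P=pts(n,d,h['region'],C); print(n,t,h['conf'],h['location'],[np.percentile(P[:,i],[2,50,98]).round(3) for i in range(3)])
print(bar(0))
E
```

```text
[ 0.39520982 -0.13407721  0.29666179] [ 0.94437639 -1.25323164 -0.54113074]
side hood_handle 0.77 [310.8, 196.6] [array([0.417, 0.521, 0.648]), array([-0.262, -0.131, -0.051]), array([0.042, 0.11 , 0.116])]
side hood 0.6 [312.0, 194.2] [array([0.398, 0.517, 0.642]), array([-0.256, -0.131, -0.051]), array([0.048, 0.11 , 0.116])]
side block 0.83 [231.1, 380.5] [array([0.348, 0.395, 0.447]), array([0.466, 0.503, 0.529]), array([0.002, 0.039, 0.044])]
wrist hood_handle 0.71 [421.4, 176.6] [array([0.397, 0.533, 0.639]), array([-0.26 , -0.149, -0.063]), array([0.077, 0.112, 0.115])]
wrist hood 0.83 [419.9, 176.6] [array([0.396, 0.533, 0.639]), array([-0.259, -0.149, -0.062]), array([0.078, 0.112, 0.115])]
[ 0.39266432 -0.1327148   0.075     ]
```

View pics/side3.png

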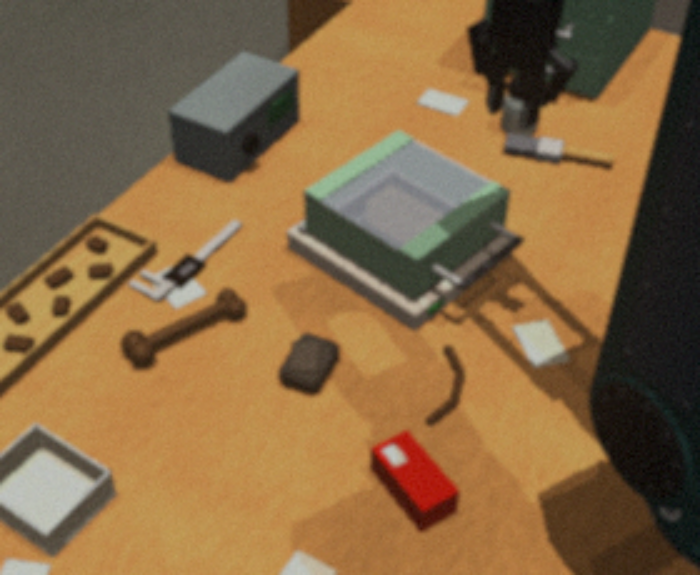

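The hood is flat shut on the base at (405,215), its top at about 0.111, and the gripper is clear above it. One last flatness check, then I hand in.

```bash
python3 - <<'E'
from hood import *
C=cal('wrist'); im,d=viewer.get_image('wrist'); h=trace('hood','wrist')[0]
P=pts('wrist',d,h['region'],C); P=P[abs(P[:,2]-.111)<.02]; k=np.polyfit((P-H)@UX,P[:,2],1); print('tilt rad',k[0])
print(env.job_done() if abs(k[0])<.03 else 'not shut')
E
```

```text
Traceback (most recent call last):
IndexError: list index out of range
```

```bash
python3 - <<'E'
from hood import *
C=cal('wrist'); im,d=viewer.get_image('wrist')
P=pts('wrist',d,np.ones(d.shape,bool),C); v=(P-H)[:,:2]@UX[:2]; w=(P-H)[:,:2]@np.array([-UX[1],UX[0]])
m=(v<-.01)&(v>-.2)&(abs(w)<.09)&(abs(P[:,2]-.111)<.02); k=np.polyfit(v[m],P[m,2],1); print('tilt',k,m.sum())
print(env.job_done() if abs(k[0])<.03 else 'not shut')
E
```

```text
tilt [0.00140768 0.11226866] 32697
the job is handed in; nothing more can be done
None
```

The fossil block lies fossil face up inside the white rectangle and the green hood is fully shut (top level to about 0.001 rad), handed in at about 40 s; on the way the still-open hood got nudged back to its stop, and it was pressed with about 65 N at the wrist as it closed.

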